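Hook the cutlery tray into its tilting display cradle

ROBOT

A 7-joint arm with a two-finger parallel gripper is mounted at the origin on the work surface. World frame = base frame: x ahead of the robot, y to its left, z up, the work surface at z = 0. Lengths are in m, angles in rad, forces in N, time in s.
With the tool pointing down it reaches from about 0.4 to 0.875 m from the base axis. Payload 4.4 kg.
Tool frame: the origin (TCP) lies at the very end of the fingers, on their centre line; the grasp point (between the pads) lies 19 mm behind it (robot.grasp_offset is the distance from the TCP to the grasp point, in m); y points along the fingers, z is the direction in which the jaws open and shut, and the axes are right-handed (so a half turn about y gives the same grasp; the last joint's range is limited). The gripper opens to 85 mm and grips with 20 to 120 N. Pads are 22 mm wide; open, the fingers measure 114 mm over their backs; the gripper's body (76 mm by 85 mm) begins 54 mm behind the grasp point. The pads swing forward as they close: fully open they stand 13 mm farther back than shut.
Start: joints at [-1.191, 0.628, 0.038, 1.517, -0.027, 0.996, -0.02], TCP at [0.28, 0.586, 0.231] pointing down, gripper open.
Joint ranges: [-3.06, 3.06], [-0.37, 2.12], [-1.25, 1.32], [0.18, 2.47], [-1.1, 4.24], [0.23, 1.98], [-2.94, 2.94]. Speed limits (rad/s): [2.57, 2.57, 3.14, 3.14, 3.14, 3.14, 3.14].

INTERFACE

Orientations are given as a rotation vector (axis times angle).
In Python, from workcell import robot, cams gives the robot as it stands.
- The arm moves only by the tool carry_out, never from a script. Its argument "rows" is text: rows parted by semicolons, each of 7 numbers parted by spaces: the shift along the tool's x, y, z in mm, then the turn, a rotation vector about the tool's x, y, z in rad, then the closure, from -1 (fully open) to 1 (shut). In form: dx dy dz wx wy wz gripper; .... A call has exactly 5 rows; each row shifts and turns the commanded pose from where the row before left it, along the tool's axes as they then stand; what a row does not reach is not made up. A row lasts 1/10 s, in which the tool goes at most 50 mm and 8.59 degrees, less where a joint would pass 70% of its speed; a pose out of reach is approached as far as the arm can. A call is refused whole if a number of a shift passes 50 or a number of a turn 0.15, either way. A call with a gripper value outside its range is refused whole. The fingers move at their own pace and stop on an object; "force" is the grip in N (left out, the last holds). Time passes only in rows, so rows that do not move let the fingers close, or fill a call up. It gives the time, the measured TCP pose, the force and the opening at its end, in the units of the state.
- robot.read_state(): the state, without advancing time (a new reading comes with each control period).
- cams.grab_frame(name): name is "side" or "top" or "wrist"; returns (picture, depth): 384x512x3 uint8, red, green, blue; 384x512 float32, m along the optical axis (not along the pixel's ray), 0 where there is no reading.
- cams.calibration(name): a dict with "fx", "fy", "cx", "cy" (pixels), "R" (3x3) and "t" (3): a world point X has camera coordinates R X + t; the wrist camera has in their place "tool_from_camera" (4x4, takes a point from camera to tool coordinates, whose origin is the TCP and whose axes are the tool frame's). Camera axes: x right, y down, z forward; pixel columns grow to the right and rows downward; lengths in m; the calibration is good to about 2 mm. A picture is of the moment at which its call begins: read the wrist's pose just before it. calibration takes no time and is no camera call.
- robot.finish_job(): hands the job in, once; it reports no verdict.
The state is a dict: "clock": time; "qpos": joint angles; "joint_velocities": joint speeds; "joint_torque": joint torques, N m; "ee_pos": TCP position; "orientation": TCP orientation; "ft_force": force on the tool from outside, world axes, zero at the start; "ft_torque": the same for the moment, N m; "gripper_width": finger opening in m.
Only numpy, scipy, OpenCV 4.12 (cv2) and the standard library are available. Lean on these libraries where they do the work, as an engineer would, in place of code of your own. Each camera call takes 0.05 s, during which the arm holds its last target.

TASK

Hook the cutlery tray's orange tongue under the blue lip of the metal cradle and let the tray down gently until it sits fully home in the cradle, never tipping it so far that the cutlery would slide out (45 degrees). Then raise the cradle by its blue bar to a tilt of 35 degrees, so that it stays there with the tray in it when let go. Leave the jug, glasses, cup, bottles and napkins where they stand.

Things in the scene. Friction and masses are not known exactly. Their poses are not given: they have to be found in the camera images.
- tray: loose white cutlery tray (sizes here in mm), 150 (own x) x 140 (y) x 40 high, walls 4 thick, 0.2 to 0.33 kg; spoons and chopsticks lie low in it (under 15) and travel with it. Origin: centre of its underside; x points away from the tongue, z up. A 10 thick divider along y through the middle carries the grip plate; on either side of it the compartment is 66 long and free above the cutlery
- tray_grip (a point): on the tray: in the orange grip plate on the divider, 56 above the underside; the plate is 10 thick (tray x), 70 long (tray y), its top 66 above the underside; axes as the tray's
- tray_tongue (a point): on the tray: middle of the outer edge, at the underside, of the flat orange tongue at the tray's -x end: 120 wide, 5 thick, level with the underside, sticking out 24 from the wall. The point is 99 from the tray's origin towards -x
- cradle_seat (a point): on the deck of the aluminium cradle, deck surface at z = 0: where the tray's origin lies when home, axes then parallel to the tray's. The frame turns with the deck: x from blue lip to blue bar, y across, z square to the deck. Side cheeks 20 high, inner faces at y = +-74; end rim 12 high, inner face at x = +79. Home, the tray has -2 to +4 of play in x, +-4 in y
- cradle_lip (a point): on the deck: middle of the blue lip's lower inner edge, at x = -87, z = 13 in the seat's frame. Lip 4 thick, as wide as the deck, reaching back to x = -107; the slot under it is 13 high, closed at x = -101. From lip to rim is 8 less than the tray with tongue, so the tray enters only tongue end low, its other end raised 0.1 to 0.3 rad relative to the deck
- cradle_bar (a point): on the cradle: middle of the blue round bar at the deck's free end, 40 long along the deck's y, 16 across, ends free, on a 14 wide neck from the deck; at x = 118, z = 22 in the seat's frame; axes as the deck's
- cradle (a joint): tilt of the deck in rad: 0 = flat, grows as the bar end rises, to 1.1; starts between 0 and 0.3. The hinge line runs along the deck's y at x = -110, z = -10 in the seat's frame, 20 above the counter. Stiff friction hinge: stays where it is left, also with the tray; raising it loaded takes 6 to 10 N at the bar; a firm press on the deck lowers it
- cradle_foot: the cradle's dark foot, fixed to the counter, 210 x 184, brackets up to 32 high at the hinge; origin on the counter under the seat of the flat deck (deck surface then 30 above the counter), x from lip to bar
- jug: bystander: a clear lidded water jug, 120 wide, 190 high, with a side handle that reaches 95 from its axis along its own +x; origin: centre of its underside
- glass_a: bystander: an upturned glass tumbler, 72 across, 100 high; origin: centre of its underside
- glass_b: bystander: an upturned glass tumbler, 72 across, 100 high; origin: centre of its underside
- napkins: bystander: a white napkin bin, 90 x 120 x 80 high, paper napkins stand out to 106; origin: centre of its underside
- pepper: bystander: an amber jar, 44 across, 90 high; origin: centre of its underside
- sauce: bystander: an amber bottle with red cap, 52 across, 130 high; origin: centre of its underside
- cup: bystander: a small blue mug, 60 across, 70 high, handle at its own +y; origin: centre of its underside
Things that resemble listed ones, but are neither listed nor needed, are in the scene too. What is shaped like the tray but red is not meant.

How it is judged:
On the way:
1. the tray sits fully home in the cradle, tongue under the lip, before the cradle is raised (tilt under 0.4 rad) (x of tray in the frame of cradle_seat between -0.005 and 0.007 m and y of tray in the frame of cradle_seat between -0.007 and 0.007 m and z of tray in the frame of cradle_seat between -0.003 and 0.003 m and angle between the z axis of tray and the z axis of cradle_seat, either way round below 0.03 rad and angle between the x axis of tray and the x axis of cradle_seat, either way round below 0.09 rad and x of tray_tongue in the frame of cradle_seat below -0.088 m and value of joint cradle below 0.4 rad), for 0.2 s.
At the end, for the whole second after the job is handed in: The tray sits home in the cradle (within 7 mm of the seat along x and y, 3 mm in height, 0.03 rad of flat on the deck), tongue under the lip, and the cradle stands still by itself at 0.611 rad (35 degrees) within 0.06 rad (x of tray in the frame of cradle_seat between -0.005 and 0.007 m and y of tray in the frame of cradle_seat between -0.007 and 0.007 m and z of tray in the frame of cradle_seat between -0.003 and 0.003 m and angle between the z axis of tray and the z axis of cradle_seat, either way round below 0.03 rad and angle between the x axis of tray and the x axis of cradle_seat, either way round below 0.09 rad and x of tray_tongue in the frame of cradle_seat below -0.088 m and value of joint cradle between 0.551 and 0.671 rad and velocity of joint cradle between -0.02 and 0.02 rad/s and linear speed of tray below 0.02 m/s); the robot touches nothing.
It fails at once if the tray tipped more than 0.8 rad from level (angle between tray's own z axis and vertical above 0.8 rad).
It fails at once if the tray dropped into the cradle (turning faster than 4 rad/s within 60 mm of home) (angular speed of tray above 4 rad/s and distance between tray and cradle_seat below 0.06 m).
It fails at once if a bystander moved more than 25 mm or tipped over (distance of any of jug, glass_a, glass_b, napkins, pepper, sauce, cup from where it was at the start of the episode above 0.025 m or angle between any of jug, glass_a, glass_b, napkins, pepper, sauce, cup's own z axis and vertical above 0.4 rad).
It also fails if it takes over 61 s, if anything falls off the work surface, if the arm or the gripper's body presses on something with over 40 N, if the wrist force passes 120 N, or if a joint passes its speed limit or range.

## Working session

There is one attempt and no reset: what is moved stays moved. The work goes in short steps, Python scripts to look and compute and a tool call to move; the robot and the scene stay as the last step left them, time stands still between calls to the robot, and variables do not carry over. Pictures are saved under pics/ and viewed, and the job is handed in when it is done.

Besides the shell and the picture viewer there is one more tool, called after "Emit:" by a JSON object that holds its "fn" and its "kwargs", one argument or row to a line. carry_out: Moves the arm, as the interface text tells. Its arguments: {"type":"object","properties":{"rows":{"type":"string"},"force":{"type":"number"}},"required":["rows"]}

```bash
ls; mkdir -p pics; python3 - <<'E'
from workcell import robot, cams
import cv2,numpy as np
s=robot.read_state();print({k:np.round(v,3) for k,v in s.items()})
for n in ["side","top"]:
    p,d=cams.grab_frame(n); cv2.imwrite(f"pics/{n}0.png",p[:,:,::-1]); np.savez(f"{n}0.npz",p=p,d=d)
    print({k:np.round(v,4).tolist() for k,v in cams.calibration(n).items()})
print(cams.calibration("wrist"))
E
```

```text
pics
{'clock': np.float64(0.0), 'qpos': array([-1.191,  0.629,  0.038,  1.518, -0.027,  0.996, -0.02 ]), 'joint_velocities': array([ 0.   , -0.   , -0.   ,  0.   , -0.001,  0.002,  0.   ]), 'joint_torque': array([ 1.0000e-03, -5.6341e+01,  1.2260e+00, -1.9346e+01,  1.1000e-02,
        1.0000e-02, -0.0000e+00]), 'ee_pos': array([0.28 , 0.586, 0.23 ]), 'orientation': array([-1.544,  0.35 , -0.349]), 'ft_force': array([ 0.12 , -0.624,  0.236]), 'ft_torque': array([ 0.017, -0.001,  0.047]), 'gripper_width': np.float64(0.085)}
{'fx': 473.1207, 'fy': 473.1207, 'cx': 257.1964, 'cy': 197.5696, 'R': [[0.8679, -0.4963, -0.0202], [-0.3322, -0.5498, -0.7664], [0.3693, 0.6718, -0.6421]], 't': [-0.429, 0.2051, 1.4812]}
{'fx': 350.7282, 'fy': 350.7282, 'cx': 252.1686, 'cy': 195.7432, 'R': [[0.013, -0.9996, 0.027], [-0.9964, -0.0152, -0.0834], [0.0837, -0.0258, -0.9962]], 't': [-0.0214, 0.5235, 1.1283]}
{'fx': 272.80810205780654, 'fy': 272.80810205780654, 'cx': 252.40583073673304, 'cy': 194.66860591337033, 'tool_from_camera': array([[-1.06995306e-03,  9.65354392e-01,  2.60940134e-01,
        -6.54896477e-02],
       [ 7.48541301e-04, -2.60939437e-01,  9.65354883e-01,
        -1.41300150e-01],
       [ 9.99999147e-01,  1.22820888e-03, -4.43414683e-04,
         1.73058034e-05],
       [ 0.00000000e+00,  0.00000000e+00,  0.00000000e+00,
         1.00000000e+00]])}
```

View pics/side0.png

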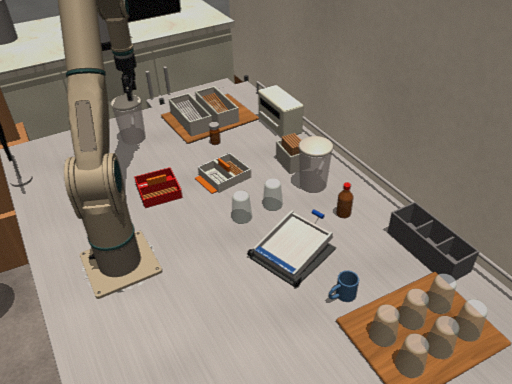

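View pics/top0.png

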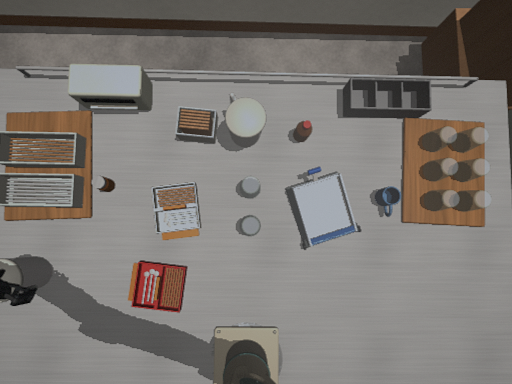

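The side view shows the white tray at (223,172) with its tongue towards (207,184), the cradle at (292,245), and its bar at (318,214). In the top view the tray is at (177,210) and the cradle at (323,208), with the lip at (330,240) and the bar at (314,171). The two tumblers at (250,187) and (250,226) stand between them.

```bash
cat > h.py <<'E'
import numpy as np,cv2
from workcell import robot,cams
from scipy.spatial.transform import Rotation as Rot
def cloud(n,d,pose=None):
    c=cams.calibration(n); v,u=np.mgrid[0:d.shape[0],0:d.shape[1]]
    P=np.stack([(u-c['cx'])/c['fx']*d,(v-c['cy'])/c['fy']*d,d],-1)
    if n=='wrist':
        T=c['tool_from_camera']; P=P@T[:3,:3].T+T[:3,3]
        p,r=pose; P=P@Rot.from_rotvec(r).as_matrix().T+p
    else: P=(P-c['t'])@c['R']
    P[d==0]=np.nan
    return P
E
python3 - <<'E'
from h import *
for n in ['top','side']:
    z=np.load(n+'0.npz');p=z['p'];P=cloud(n,z['d'])
    b={'top':[(140,170,230,250),(280,150,370,260)],'side':[(190,145,260,200),(240,200,345,290)]}[n]
    for i,(x0,y0,x1,y1) in enumerate(b):
        cv2.imwrite(f'pics/{n}_c{i}.png',cv2.resize(p[y0:y1,x0:x1,::-1],None,fx=6,fy=6,interpolation=cv2.INTER_CUBIC))
        q=p.astype(int);hsv=cv2.cvtColor(p,cv2.COLOR_RGB2HSV)
        m=np.zeros(p.shape[:2],bool);m[y0:y1,x0:x1]=1
        H,S,V=[hsv[...,k].astype(int) for k in range(3)]
        for nm,mm in [('orange',(H<15)&(S>170)&(V>120)),('blue',(H>100)&(H<125)&(S>130)&(V>50))]:
            k=mm&m&np.isfinite(P[...,0])
            l,lab,st,ce=cv2.connectedComponentsWithStats(k.astype(np.uint8))
            for j in range(1,l):
                if st[j,4]>8:
                    X=P[lab==j]; print(n,i,nm,st[j],np.round(np.median(X,0),4),np.round(X.min(0),3),np.round(X.max(0),3))
E
```

```text
top 1 blue [309 168  11   6  25] [ 0.6012 -0.2037  0.0927] [ 0.591 -0.22   0.087] [ 0.608 -0.188  0.097]
side 0 orange [218 159  13   8  36] [0.4832 0.2325 0.064 ] [0.474 0.194 0.007] [0.526 0.279 0.072]
side 0 orange [195 176  22  17 130] [0.3971 0.2193 0.0041] [ 0.378  0.16  -0.005] [0.416 0.281 0.011]
side 1 blue [312 210  12   8  45] [ 0.598  -0.2061  0.0912] [ 0.589 -0.228  0.084] [ 0.611 -0.187  0.097]
side 1 blue [256 246  39  25 149] [ 0.4025 -0.2727  0.0486] [ 0.374 -0.336  0.043] [ 0.427 -0.201  0.057]
```

```bash
python3 - <<'E'
import cv2,numpy as np
a=[cv2.resize(cv2.imread(f'pics/{n}_c{i}.png'),(400,300)) for n in('top','side') for i in(0,1)]
cv2.imwrite('pics/m.png',np.vstack([np.hstack(a[:2]),np.hstack(a[2:])]))
E
```

```text
(no output)
```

View pics/m.png

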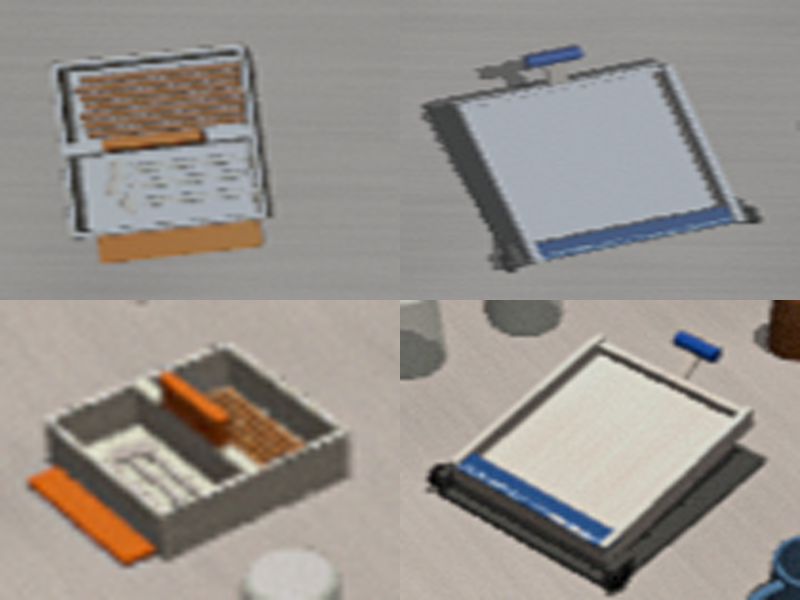

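```bash
cat > fit.py <<'E'
from h import *
from scipy.optimize import least_squares
def rect(X):
    (c,s,a)=cv2.minAreaRect((X[:,:2]*1000).astype(np.float32)); return np.array(c),s,a
def hsvof(p):
    h=cv2.cvtColor(p,cv2.COLOR_RGB2HSV).astype(int);return h[...,0],h[...,1],h[...,2]
E
python3 - <<'E'
from fit import *
for n in ['top','side']:
    z=np.load(n+'0.npz');p=z['p'];P=cloud(n,z['d']);H,S,V=hsvof(p)
    reg=(abs(P[...,0]-.49)<.13)&(abs(P[...,1]-.225)<.12)
    k=reg&(P[...,2]>.033)&(P[...,2]<.044)
    if n=='side': k[:145]=0
    l,lab,st,_=cv2.connectedComponentsWithStats(k.astype(np.uint8)); 
    X=P[k]; print(n,'rim',len(X),rect(X), np.median(X[:,2]))
    k=reg&(P[...,2]>.058)&(P[...,2]<.075);X=P[k];print('grip',len(X),rect(X),np.median(X,0))
    # counter
    k=(abs(P[...,0]-.35)<.05)&(abs(P[...,1]-.05)<.1);print('counter',np.nanmedian(P[k][:,2]))
    # cradle deck
    c=np.array([.485,-.235]);k=(np.linalg.norm(P[...,:2]-c,axis=-1)<.05)
    X=P[k];A=np.c_[X[:,:2],np.ones(len(X))];s=np.linalg.lstsq(A,X[:,2],rcond=None)[0]
    print('deck',s,'tilt',np.arctan(np.hypot(*s[:2])),'yaw',np.arctan2(s[1],s[0]),np.std(A@s-X[:,2]))
E
```

```text
top rim 318 (array([483.08334351, 231.71530151]), (150.25709533691406, 140.57757568359375), 7.779667854309082) 0.03871411787938703
grip 77 (array([482.72427368, 231.98980713]), (10.183511734008789, 69.8101806640625), 7.9448723793029785) [0.48179822 0.23146919 0.06462599]
counter -0.00021508077917821932
deck [ 0.14164297  0.04680495 -0.01257599] tilt 0.14808384097876254 yaw 0.3191471431554639 0.0021124442924053536
side rim 266 (array([483.24609375, 233.76849365]), (155.0198516845703, 150.10653686523438), 8.46931266784668) 0.03778790383539904
grip 45 (array([482.81045532, 229.74343872]), (14.503864288330078, 71.60570526123047), 4.566596031188965) [0.48189778 0.23497672 0.06375255]
counter -0.0003987951154885975
deck [ 0.14120147  0.05023848 -0.01205455] tilt 0.14876523584376722 yaw 0.34182619324791885 0.0026715905456165417
```

```bash
cat > cradle.py <<'E'
from fit import *
def Rc(yaw,t): # deck frame: x to bar, rising
    return (Rot.from_euler('z',yaw)*Rot.from_euler('y',-t)).as_matrix()
def seat(hx,hy,yaw,t):
    # hinge point at counter z=.02
    R=Rc(yaw,t); return np.array([hx,hy,.02])+R@np.array([.110,0,.010]),R
if __name__=='__main__':
    for n in ['top','side']:
        z=np.load(n+'0.npz');P=cloud(n,z['d']);H,S,V=hsvof(z['p'])
        yaw,t=.32,.148
        o=np.array([.485,-.235,0]);
        X0=P[np.linalg.norm(P[...,:2]-o[:2],axis=-1)<.04];A=np.c_[X0[:,:2],np.ones(len(X0))];s=np.linalg.lstsq(A,X0[:,2],rcond=None)[0];o[2]=s@[o[0],o[1],1]
        nrm=np.array([-s[0],-s[1],1]);nrm/=np.linalg.norm(nrm)
        L=(P-o)@nrm
        reg=np.linalg.norm(P[...,:2]-o[:2],axis=-1)<.16
        raised=reg&(L>.006)&(L<.05)&~((H>95)&(H<130)&(S>110))
        blue=reg&(H>95)&(H<130)&(S>110)
        deck=(reg&(abs(L)<.004)&~blue).astype(np.uint8)
        l,lab,st,_=cv2.connectedComponentsWithStats(deck,connectivity=4);j=1+np.argmax(st[1:,4])
        X=P[lab==j]
        # rectangle in deck-aligned coords
        R=Rc(yaw,t);Y=(X-o)@R
        c,sz,a=cv2.minAreaRect((Y[:,:2]*1000).astype(np.float32));print(n,'deckrect',len(X),c,sz,a,'centre world',o+R@np.array([c[0]/1000,c[1]/1000,0]))
        for nm,k in [('raised',raised),('blue',blue)]:
            Y=(P[k]-o)@R*1000
            for lo,hi in [(-200,-70),(-70,70),(70,200)]:
                q=Y[(Y[:,0]>lo)&(Y[:,0]<hi)]
                if len(q)>4:print(nm,lo,len(q),np.round(np.percentile(q,[2,50,98],axis=0),1).tolist())
E
python3 cradle.py
```

```text
top deckrect 2174 (0.19080352783203125, -11.454208374023438) (145.7654266357422, 168.5266876220703) 89.930419921875 centre world [ 0.48878225 -0.24581338  0.04519141]
raised -200 186 [[-100.0, -87.5, 10.0], [-93.6, -5.6, 17.3], [-72.7, 71.0, 23.4]]
raised -70 260 [[-67.8, -88.8, 6.5], [1.3, -82.5, 18.7], [66.2, 71.3, 23.5]]
raised 70 184 [[72.5, -86.4, 6.8], [89.4, -9.4, 13.4], [131.6, 71.0, 29.9]]
blue -200 155 [[-95.7, -75.9, 12.5], [-88.3, -10.0, 17.2], [-82.3, 61.7, 20.5]]
blue 70 44 [[118.7, -22.6, 23.0], [124.7, -5.7, 28.6], [130.0, 10.8, 33.4]]
side deckrect 1599 (11.020339965820312, -1.482696533203125) (163.36032104492188, 142.02178955078125) 0.25021177530288696 centre world [ 0.49581294 -0.23297869  0.04632786]
raised -200 218 [[-101.0, -88.6, 6.7], [-94.4, -27.5, 15.8], [-72.3, 70.4, 22.5]]
raised -70 324 [[-68.2, -89.3, 6.4], [-3.2, 16.0, 16.8], [66.5, 73.2, 23.9]]
raised 70 213 [[71.6, -87.1, 6.8], [89.3, -8.4, 12.8], [131.6, 69.6, 27.7]]
blue -200 183 [[-99.3, -74.6, 11.8], [-88.4, -7.1, 17.0], [-80.7, 62.7, 21.7]]
blue 70 47 [[115.0, -28.6, 21.9], [122.0, -9.2, 28.3], [130.3, 11.3, 34.3]]
```

```bash
cat > mv.py <<'E'
from h import *
import sys
def rows(tp,TR,n,g=-1,cur=None):
    """n rows from current pose to target, linear + slerp; prints rows and splits in calls of 5"""
    s=robot.read_state()
    p0,R0=(s['ee_pos'],Rot.from_rotvec(s['orientation'])) if cur is None else cur
    TR=Rot.from_matrix(TR); w=(R0.inv()*TR).as_rotvec()
    out=[]
    for i in range(n):
        a=i/n;b=(i+1)/n
        Ra=R0*Rot.from_rotvec(w*a); d=Ra.inv().apply((tp-p0)/n)*1000; e=w/n
        out.append(' '.join(f'{round(x,1):g}' for x in d)+' '+' '.join(f'{round(x,3):g}' for x in e)+f' {g:g}')
    for i in range(0,n,5): print('; '.join(out[i:i+5]))
def grasp_R(xax,zax,sgn=1):  # tool y=-zax, tool z=sgn*xax
    y=-zax; z=sgn*xax; return np.stack([np.cross(y,z),y,z],1)
E
python3 - <<'E'
from mv import *
s=robot.read_state();R0=Rot.from_rotvec(s['orientation']);print(np.round(R0.as_matrix(),3))
yaw=.137
xa=np.array([np.cos(yaw),np.sin(yaw),0]);za=np.array([0,0,1.])
for sg in(1,-1):
    G=grasp_R(xa,za,sg);w=(R0.inv()*Rot.from_matrix(G)).as_rotvec();print(sg,w)
E
```

```text
[[ 0.902 -0.001  0.431]
 [-0.431 -0.002  0.902]
 [ 0.    -1.    -0.002]]
1 [1.52658113e-03 9.87996276e-01 8.68917157e-04]
-1 [ 1.02000213e-03 -2.15359553e+00 -1.79201895e-03]
```

```bash
python3 - <<'E'
from mv import *
yaw=.137
xa=np.array([np.cos(yaw),np.sin(yaw),0]);za=np.array([0,0,1.])
rows(np.array([.483,.232,.16]),grasp_R(xa,za),15)
E
```

```text
22.4 4.7 -15.4 0 0.066 0 -1; 23.4 4.7 -13.9 0 0.066 0 -1; 24.2 4.7 -12.4 0 0.066 0 -1; 25 4.7 -10.8 0 0.066 0 -1; 25.6 4.7 -9.1 0 0.066 0 -1
26.2 4.7 -7.4 0 0.066 0 -1; 26.6 4.7 -5.6 0 0.066 0 -1; 26.9 4.7 -3.9 0 0.066 0 -1; 27.1 4.7 -2.1 0 0.066 0 -1; 27.2 4.7 -0.3 0 0.066 0 -1
27.2 4.7 1.5 0 0.066 0 -1; 27 4.7 3.3 0 0.066 0 -1; 26.7 4.7 5 0 0.066 0 -1; 26.3 4.7 6.8 0 0.066 0 -1; 25.8 4.7 8.5 0 0.066 0 -1
```

Emit:
{"fn": "carry_out", "kwargs": {
  "rows": "22.4 4.7 -15.4 0 0.066 0 -1; 23.4 4.7 -13.9 0 0.066 0 -1; 24.2 4.7 -12.4 0 0.066 0 -1; 25 4.7 -10.8 0 0.066 0 -1; 25.6 4.7 -9.1 0 0.066 0 -1"
}}

```text
clock: 0.6
ee_pos: [0.3482, 0.4673, 0.2073]
orientation: [-1.485, 0.609, -0.609]
ft_force: [0.2, 0.5, 0.3]
gripper_width: 0.0855
```

Emit:
{"fn": "carry_out", "kwargs": {
  "rows": "26.2 4.7 -7.4 0 0.066 0 -1; 26.6 4.7 -5.6 0 0.066 0 -1; 26.9 4.7 -3.9 0 0.066 0 -1; 27.1 4.7 -2.1 0 0.066 0 -1; 27.2 4.7 -0.3 0 0.066 0 -1"
}}

```text
clock: 1.1
ee_pos: [0.4157, 0.3494, 0.1839]
orientation: [-1.394, 0.862, -0.862]
ft_force: [0.4, -0.5, -1.2]
gripper_width: 0.0853
```

Emit:
{"fn": "carry_out", "kwargs": {
  "rows": "27.2 4.7 1.5 0 0.066 0 -1; 27 4.7 3.3 0 0.066 0 -1; 26.7 4.7 5 0 0.066 0 -1; 26.3 4.7 6.8 0 0.066 0 -1; 25.8 4.7 8.5 0 0.066 0 -1"
}}

```text
clock: 1.6
ee_pos: [0.4831, 0.2315, 0.1604]
orientation: [-1.27, 1.111, -1.111]
ft_force: [0.0, 0.9, -0.2]
gripper_width: 0.0852
```

```bash
python3 - <<'E'
from fit import *
s=robot.read_state();pose=(s['ee_pos'],s['orientation'])
p,d=cams.grab_frame('wrist');s=robot.read_state();print(s['clock'],s['ee_pos'],pose[0],np.round(Rot.from_rotvec(s['orientation']).as_matrix(),3),s['qpos'])
np.savez('w1.npz',p=p,d=d,a=pose[0],b=pose[1]);cv2.imwrite('pics/w1.png',p[:,:,::-1])
P=cloud('wrist',d,pose)
reg=(abs(P[...,0]-.483)<.1)&(abs(P[...,1]-.232)<.1)
k=reg&(P[...,2]>.055)&(P[...,2]<.075);H,S,V=hsvof(p)
k&=(H<15)&(S>150);X=P[k]
print(len(X),rect(X),np.percentile(X,[2,50,98],axis=0))
k=reg&(P[...,2]>.036)&(P[...,2]<.044);print(k.sum(),rect(P[k]))
E
```

```text
1.65 [0.48571435 0.22583947 0.16000218] [0.48312951 0.23151339 0.16035055] [[ 0.123  0.001  0.992]
 [-0.992 -0.004  0.123]
 [ 0.005 -1.     0.001]] [-0.67895302  0.57857419  0.2829328   1.91515013 -0.23766865  0.68093854
 -0.13039197]
327 (array([483.40036011, 234.68746948]), (7.44191837310791, 67.65696716308594), 7.878150939941406) [[0.47638144 0.2044881  0.06315143]
 [0.48116029 0.25260119 0.06463949]
 [0.49085315 0.26772106 0.06581664]]
3033 (array([483.93780518, 233.69070435]), (150.44480895996094, 140.3090057373047), 8.004655838012695)
```

View pics/w1.png

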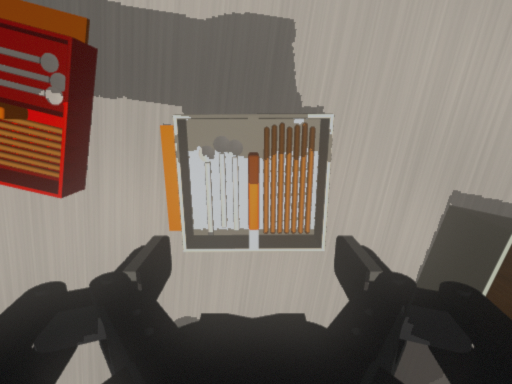

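```bash
python3 - <<'E'
from mv import *
yaw=.139
s=robot.read_state();print(s['clock'],s['ee_pos'])
xa=np.array([np.cos(yaw),np.sin(yaw),0]);za=np.array([0,0,1.])
rows(np.array([.4835,.2325,.037]),grasp_R(xa,za),10,cur=(np.array([.4831,.2320,.160]),Rot.from_matrix(grasp_R(np.array([np.cos(.137),np.sin(.137),0]),za))))
E
```

```text
1.65 [0.48571435 0.22583947 0.16000218]
-0 12.3 0 0 -0 0 -1; -0 12.3 0 0 -0 0 -1; -0 12.3 0 0 -0 0 -1; -0 12.3 0 0 -0 0 -1; -0 12.3 0 0 -0 0 -1
-0 12.3 0 0 -0 0 -1; -0 12.3 0 0 -0 0 -1; -0 12.3 0 0 -0 0 -1; -0 12.3 0 0 -0 0 -1; -0 12.3 0 0 -0 0 -1
```

Emit:
{"fn": "carry_out", "kwargs": {
  "rows": "0 12 0 0 0 0 -1; 0 12 0 0 0 0 -1; 0 12 0 0 0 0 -1; 0 12 0 0 0 0 -1; 0 12 0 0 0 0 -1"
}}

```text
clock: 2.15
ee_pos: [0.4823, 0.2332, 0.0995]
orientation: [-1.271, 1.109, -1.108]
ft_force: [0.2, 0.7, -0.1]
gripper_width: 0.0853
```

Emit:
{"fn": "carry_out", "kwargs": {
  "rows": "0 14 0.5 0 0 0 -1; 0 14 0.5 0 0 0 -1; 0 14 0 0 0 0 -1; 0 12 0 0 0 0 -1; 0 8 0 0 0 0 -1"
}}

```text
clock: 2.65
ee_pos: [0.4835, 0.2324, 0.0374]
orientation: [-1.271, 1.11, -1.109]
ft_force: [0.2, -0.4, -1.1]
gripper_width: 0.0853
```

Emit:
{"fn": "carry_out", "kwargs": {
  "rows": "0 0 0 0 0 0 0.9; 0 0 0 0 0 0 1; 0 0 0 0 0 0 1; 0 0 0 0 0 0 1; 0 0 0 0 0 0 1",
  "force": 50
}}

```text
clock: 3.15
ee_pos: [0.4842, 0.2329, 0.0393]
orientation: [-1.269, 1.109, -1.109]
ft_force: [0.4, 0.6, -0.6]
gripper_width: 0.0121
```

Emit:
{"fn": "carry_out", "kwargs": {
  "rows": "0 0 0 0 0 0 1; 0 0 0 0 0 0 1; 0 -4 0 0 0 0 1; 0 -10 0 0 0 0 1; 0 -16 0 0 0 0 1"
}}

```text
clock: 3.65
ee_pos: [0.483, 0.2322, 0.0686]
orientation: [-1.273, 1.11, -1.109]
ft_force: [0.7, 0.4, -3.3]
gripper_width: 0.0095
```

Emit:
{"fn": "carry_out", "kwargs": {
  "rows": "0 -25 0 0 0 0 1; 0 -30 0 0 0 0 1; 0 -35 0 0 0 0 1; 0 -25 0 0 0 0 1; 0 -15 0 0 0 0 1"
}}

```text
clock: 4.15
ee_pos: [0.4845, 0.2328, 0.2014]
orientation: [-1.267, 1.108, -1.11]
ft_force: [0.8, 0.1, -2.6]
gripper_width: 0.0092
```

```bash
python3 - <<'E'
from fit import *
s=robot.read_state();pose=(s['ee_pos'],s['orientation'])
p,d=cams.grab_frame('top');p2,d2=cams.grab_frame('side')
np.savez('t1.npz',p=p,d=d);np.savez('s1.npz',p=p2,d=d2)
print(s['ee_pos'],s['gripper_width'],np.round(Rot.from_rotvec(s['orientation']).as_matrix(),3))
cv2.imwrite('pics/ts1.png',np.vstack([p[130:280,80:400],p2[80:230,130:450]])[:,:,::-1])
E
```

```text
[0.48449445 0.23280036 0.20140476] 0.009197760019100948 [[ 0.134  0.002  0.991]
 [-0.991  0.001  0.134]
 [-0.001 -1.     0.003]]
```

View pics/ts1.png

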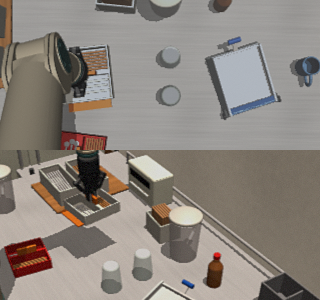

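```bash
cat > plan.py <<'E'
from mv import *
from cradle import Rc
YAW=.322;T=.148;SEAT=np.array([.4921,-.2405,.0458])
def tool_for(tx,ty,tz,a,h=.037,dx=0,dy=0,dyaw=0,seat=None,yaw=None,t=None):
    seat=SEAT if seat is None else seat;yaw=YAW if yaw is None else yaw;t=T if t is None else t
    R=Rc(yaw+dyaw,t+a);tip=seat+Rc(yaw,t)@np.array([tx,ty,tz])
    o=tip+R@np.array([.099,0,0]);p=o+R@np.array([dx,dy,h])
    return p,grasp_R(R[:,0],R[:,2])
E
python3 - <<'E'
from plan import *
p,R=tool_for(-.075,0,.11,.2);print(p)
rows(p,R,20,1)
E
```

```text
[ 0.48265873 -0.24364971  0.21208087]
23.6 -0.6 -3.3 0.017 -0.009 0.002 1; 23.6 -0.7 -3.5 0.017 -0.009 0.002 1; 23.5 -0.8 -3.7 0.017 -0.009 0.002 1; 23.5 -0.9 -3.9 0.017 -0.009 0.002 1; 23.5 -1 -4.1 0.017 -0.009 0.002 1
23.4 -1.1 -4.3 0.017 -0.009 0.002 1; 23.4 -1.2 -4.5 0.017 -0.009 0.002 1; 23.3 -1.3 -4.7 0.017 -0.009 0.002 1; 23.3 -1.5 -4.9 0.017 -0.009 0.002 1; 23.2 -1.6 -5.1 0.017 -0.009 0.002 1
23.2 -1.7 -5.3 0.017 -0.009 0.002 1; 23.1 -1.8 -5.5 0.017 -0.009 0.002 1; 23.1 -2 -5.7 0.017 -0.009 0.002 1; 23 -2.1 -5.8 0.017 -0.009 0.002 1; 23 -2.2 -6 0.017 -0.009 0.002 1
22.9 -2.4 -6.2 0.017 -0.009 0.002 1; 22.8 -2.5 -6.4 0.017 -0.009 0.002 1; 22.8 -2.7 -6.5 0.017 -0.009 0.002 1; 22.7 -2.8 -6.7 0.017 -0.009 0.002 1; 22.6 -3 -6.9 0.017 -0.009 0.002 1
```

Emit:
{"fn": "carry_out", "kwargs": {
  "rows": "15 -0.6 -2 0.017 -0.009 0.002 1; 24 -0.7 -3.5 0.017 -0.009 0.002 1; 24 -0.8 -3.7 0.017 -0.009 0.002 1; 24 -0.9 -3.9 0.017 -0.009 0.002 1; 24 -1 -4.1 0.017 -0.009 0.002 1"
}}

```text
clock: 4.75
ee_pos: [0.4827, 0.1191, 0.2007]
orientation: [-1.218, 1.024, -1.103]
ft_force: [0.5, -0.7, -3.3]
gripper_width: 0.0092
```

Emit:
{"fn": "carry_out", "kwargs": {
  "rows": "24 -1.1 -4.3 0.017 -0.009 0.002 1; 24 -1.2 -4.5 0.017 -0.009 0.002 1; 24 -1.3 -4.7 0.017 -0.009 0.002 1; 24 -1.5 -4.9 0.017 -0.009 0.002 1; 24 -1.6 -5.1 0.017 -0.009 0.002 1"
}}

```text
clock: 5.25
ee_pos: [0.4827, -0.0031, 0.2033]
orientation: [-1.163, 0.939, -1.095]
ft_force: [0.8, 0.9, -2.4]
gripper_width: 0.0091
```

Emit:
{"fn": "carry_out", "kwargs": {
  "rows": "24 -1.7 -5.3 0.017 -0.009 0.002 1; 24 -1.8 -5.5 0.017 -0.009 0.002 1; 24 -2 -5.7 0.017 -0.009 0.002 1; 23 -2.1 -5.8 0.017 -0.009 0.002 1; 23 -2.2 -6 0.017 -0.009 0.002 1"
}}

```text
clock: 5.75
ee_pos: [0.4824, -0.1246, 0.2055]
orientation: [-1.107, 0.856, -1.086]
ft_force: [0.3, 1.1, -3.6]
gripper_width: 0.009
```

Emit:
{"fn": "carry_out", "kwargs": {
  "rows": "23 -2.4 -6.2 0.017 -0.009 0.002 1; 23 -2.5 -6.4 0.017 -0.009 0.002 1; 23 -2.7 -6.5 0.017 -0.009 0.002 1; 21 -2.8 -6.7 0.017 -0.009 0.002 1; 18 -3 -6.9 0.017 -0.009 0.002 1"
}}

```text
clock: 6.25
ee_pos: [0.4797, -0.2385, 0.2076]
orientation: [-1.051, 0.772, -1.077]
ft_force: [0.3, -0.1, -3.1]
gripper_width: 0.0096
```

```bash
cat > snap.py <<'E'
from fit import *
import sys
k=sys.argv[1]
s=robot.read_state();print(s['clock'],np.round(s['ee_pos'],4),np.round(s['ft_force'],1),s['gripper_width'])
out={}
for n in sys.argv[2:]:
    if n=='wrist': s=robot.read_state()
    p,d=cams.grab_frame(n);np.savez(f'{n}{k}.npz',p=p,d=d,a=s['ee_pos'],b=s['orientation']);cv2.imwrite(f'pics/{n}{k}.png',p[:,:,::-1])
s=robot.read_state();print(s['clock'],np.round(s['ee_pos'],4),np.round(Rot.from_rotvec(s['orientation']).as_matrix(),3).tolist())
E
python3 snap.py 2 top side wrist
python3 -c "
import cv2,numpy as np
a=cv2.imread('pics/top2.png')[120:290,230:430];b=cv2.imread('pics/side2.png')[120:300,200:400]
cv2.imwrite('pics/m2.png',np.hstack([cv2.resize(a,(400,400)),cv2.resize(b,(400,400))]))"
```

```text
6.25 [ 0.4797 -0.2385  0.2076] [ 0.3 -0.1 -3.1] 0.00955317733756997
6.4 [ 0.4793 -0.239   0.2076] [[0.309, 0.314, 0.898], [-0.951, 0.112, 0.288], [-0.011, -0.943, 0.333]]
```

View pics/m2.png

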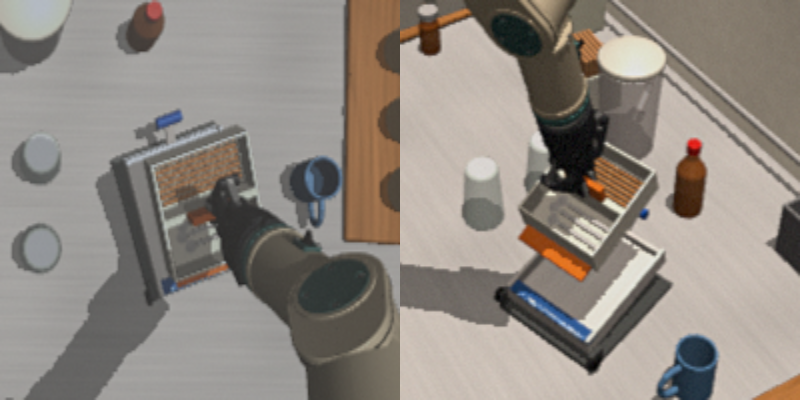

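View pics/wrist2.png

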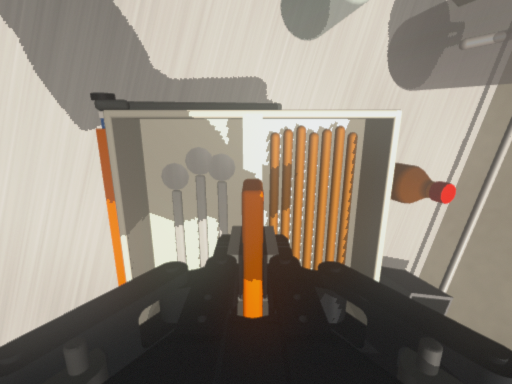

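```bash
python3 - <<'E'
from fit import *
for f in ['w1.npz','wrist2.npz']:
    z=np.load(f);P=cloud('wrist',z['d'],(np.zeros(3),np.zeros(3)));H,S,V=hsvof(z['p'])
    off=0 if f!='w1.npz' else .123
    Y=np.stack([P[...,2],-P[...,0],-(P[...,1]-off)],-1)*1000 # tray-aligned axes from TCP
    k=(abs(Y[...,2]-3)<8)&(abs(Y[...,0])<110)&(abs(Y[...,1])<95)&(S<60)
    k&=~((abs(Y[...,0])<64)&(abs(Y[...,1])<60))
    X=Y[k];A=np.c_[X[:,:2],np.ones(len(X))];c=np.linalg.lstsq(A,X[:,2],rcond=None)[0]
    r=X[:,2]-A@c; 
    X=X[abs(r)<2]
    A=np.c_[X[:,:2],np.ones(len(X))];c=np.linalg.lstsq(A,X[:,2],rcond=None)[0]
    print(f,len(X),'rimplane',c)
    X=X[abs(X[:,2]-A@c)<1.2]
    (cc,ss,aa)=cv2.minAreaRect(X[:,:2].astype(np.float32));print(cc,ss,aa,np.round(np.percentile(X,[0,.5,50,99.5,100],axis=0),1).tolist())
    k=(H<15)&(S>170)&(abs(Y[...,0])<20)&(Y[...,2]>20);print('plate',np.percentile(Y[k],[2,50,98],axis=0).round(1).tolist())
    k=(H<15)&(S>170)&(Y[...,0]<-75)&(Y[...,2]<-25)&(Y[...,2]>-50);q=Y[k];print('tongue',len(q),np.percentile(q,[2,50,98],axis=0).round(1).tolist())
E
```

```text
w1.npz 2495 rimplane [0.00123321 0.00329176 0.98819728]
(0.716888427734375, 2.1527786254882812) (150.0981903076172, 140.37274169921875) 0.37127524614334106 [[-74.7, -68.0, -0.4], [-73.9, -67.6, -0.3], [-0.6, 27.3, 1.2], [75.6, 71.9, 2.4], [76.1, 72.8, 2.5]]
plate [[-3.3, -26.8, 25.9], [1.2, 22.2, 27.3], [4.1, 35.4, 28.4]]
tongue 6826 [[-266.8, 9.7, -36.3], [-222.5, 123.2, -34.3], [-161.5, 172.5, -26.9]]
wrist2.npz 5504 rimplane [-4.60950460e-06  5.81848919e-03 -1.20130665e+00]
(-0.26711273193359375, 7.131122589111328) (150.19906616210938, 127.5873031616211) 0.02708134427666664 [[-75.4, -56.7, -2.5], [-74.8, -23.8, -2.3], [0.5, 64.6, -0.8], [74.4, 70.9, 0.3], [74.8, 71.0, 0.4]]
plate [[-4.7, -25.7, 23.8], [-0.4, 12.1, 25.3], [4.4, 34.6, 26.7]]
tongue 628 [[-98.9, -41.9, -36.7], [-96.2, 33.1, -35.6], [-93.5, 59.3, -34.2]]
```

```bash
python3 - <<'E'
from fit import *
w=np.load('wrist2.npz');R=Rot.from_rotvec(w['b']).as_matrix();tcp=w['a']
Rt=np.stack([R[:,2],-R[:,0],-R[:,1]],1); o=tcp-Rt@np.array([.0003,-.0009,.041])
print('tray o',o)
for n in ['side','top']:
    z=np.load(n+'2.npz');P=cloud(n,z['d']);Y=(P-o)@Rt*1000;H,S,V=hsvof(z['p'])
    tg=(H<18)&(S>150)&(Y[...,0]<-70)&(Y[...,0]>-110)&(abs(Y[...,2]-3)<15)&(abs(Y[...,1])<80)
    X=Y[tg];print(n,'tongue',len(X),np.percentile(X,[1,50,99],axis=0).round(1).tolist())
    k=(abs(Y[...,2]-40)<5)&(abs(Y[...,0])<85)&(abs(Y[...,1])<80)&~((abs(Y[...,0])<64)&(abs(Y[...,1])<60))&(S<80)
    X=Y[k];print('rim',len(X),np.percentile(X,[0,2,50,98,100],axis=0).round(1).tolist())
    c,s,a=cv2.minAreaRect(X[:,:2].astype(np.float32));print(c,s,a)
E
```

```text
tray o [ 0.49139971 -0.23623643  0.16874778]
side tongue 299 [[-99.5, -60.9, 1.4], [-87.9, -3.7, 6.3], [-75.3, 55.7, 11.4]]
rim 281 [[-77.1, -73.5, 35.0], [-76.0, -72.6, 35.3], [-30.8, -50.1, 40.3], [73.8, 67.5, 44.7], [76.5, 71.1, 44.8]]
(-0.39459228515625, -1.0688095092773438) (153.28628540039062, 144.61622619628906) 0.2560099959373474
top tongue 15 [[-97.4, -14.5, 3.9], [-94.7, 0.9, 6.7], [-93.2, 54.7, 10.6]]
rim 332 [[-75.1, -68.3, 35.1], [-73.3, -67.3, 35.3], [27.7, 28.8, 40.8], [76.0, 71.9, 44.1], [76.6, 72.6, 44.6]]
(0.8277511596679688, 1.73492431640625) (150.8624267578125, 140.99130249023438) 0.40775781869888306
```

```bash
cat >> plan.py <<'E'
K=dict(h=.041,dx=.0003,dy=-.0009)
E
python3 - <<'E'
from plan import *
p,R=tool_for(-.074,0,.030,.2,**K);print(p)
rows(p,R,10,1)
p2,R2=tool_for(-.074,0,.006,.2,**K)
rows(p2,R2,5,1,cur=(p,Rot.from_matrix(R)))
E
```

```text
[ 0.49404585 -0.24079961  0.13696542]
0.7 7.1 -1.1 0.001 -0.001 -0.001 1; 0.7 7.1 -1.1 0.001 -0.001 -0.001 1; 0.7 7.1 -1.1 0.001 -0.001 -0.001 1; 0.7 7.1 -1.1 0.001 -0.001 -0.001 1; 0.7 7.1 -1.1 0.001 -0.001 -0.001 1
0.7 7.1 -1.1 0.001 -0.001 -0.001 1; 0.7 7.1 -1.1 0.001 -0.001 -0.001 1; 0.7 7.1 -1.1 0.001 -0.001 -0.001 1; 0.7 7.1 -1.1 0.001 -0.001 -0.001 1; 0.6 7.1 -1.1 0.001 -0.001 -0.001 1
0 4.7 -1 0 0 0 1; 0 4.7 -1 0 0 0 1; 0 4.7 -1 0 0 0 1; 0 4.7 -1 0 0 0 1; 0 4.7 -1 0 0 0 1
```

Emit:
{"fn": "carry_out", "kwargs": {
  "rows": "0.7 7 -1.1 0.001 -0.001 -0.001 1; 0.7 7 -1.1 0.001 -0.001 -0.001 1; 0.7 7 -1.1 0.001 -0.001 -0.001 1; 0.7 7 -1.1 0.001 -0.001 -0.001 1; 0.7 7 -1.1 0.001 -0.001 -0.001 1"
}}

```text
clock: 6.9
ee_pos: [0.4883, -0.238, 0.1732]
orientation: [-1.052, 0.761, -1.079]
ft_force: [0.9, -0.1, -2.6]
gripper_width: 0.0093
```

Emit:
{"fn": "carry_out", "kwargs": {
  "rows": "0.7 7 -1.1 0.001 -0.001 -0.001 1; 0.7 7 -1.1 0.001 -0.001 -0.001 1; 0.7 7 -1.1 0.001 -0.001 -0.001 1; 0.7 7 -1.1 0.001 -0.001 -0.001 1; 0.7 7 -1.1 0.001 -0.001 -0.001 1"
}}

```text
clock: 7.4
ee_pos: [0.4959, -0.2398, 0.1386]
orientation: [-1.052, 0.752, -1.083]
ft_force: [0.3, -0.1, -3.1]
gripper_width: 0.009
```

```bash
python3 snap.py 3 side top wrist
python3 -c "
import cv2,numpy as np
a=cv2.imread('pics/top3.png')[120:290,230:430];b=cv2.imread('pics/side3.png')[180:300,230:360]
cv2.imwrite('pics/m3.png',np.hstack([cv2.resize(a,(300,300)),cv2.resize(b,(500,460))[:300] if 0 else cv2.resize(b,(325,300))]))
cv2.imwrite('pics/m3b.png',cv2.resize(b,(780,600)[:2]))"
python3 - <<'E'
from plan import *
s=robot.read_state();R=Rot.from_rotvec(s['orientation']).as_matrix()
Rt=np.stack([R[:,2],-R[:,0],-R[:,1]],1); o=s['ee_pos']-Rt@np.array([.0003,-.0009,.041]);tip=o-Rt[:,0]*.099
C=Rc(YAW,T);print('tip in seat mm',((tip-SEAT)@C*1000).round(1),'rel rotvec',Rot.from_matrix(C.T@Rt).as_rotvec().round(3))
E
```

```text
7.4 [ 0.4959 -0.2398  0.1386] [ 0.3 -0.1 -3.1] 0.008971406034557672
7.55 [ 0.4955 -0.2396  0.1386] [[0.319, 0.327, 0.89], [-0.948, 0.107, 0.3], [0.003, -0.939, 0.344]]
tip in seat mm [-71.8   0.3  31.1] rel rotvec [-0.002 -0.203  0.003]
```

View pics/m3b.png

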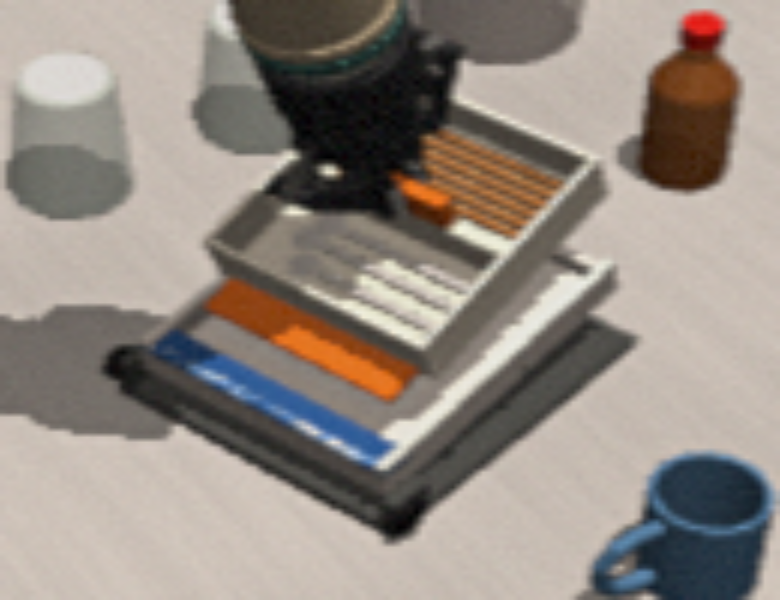

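The side view shows the tray parallel above the cradle, with the orange tongue (around (310,340)) just inside the blue lip (around (270,400)). I'll compare the tongue's lateral position with the lip's.

```bash
python3 - <<'E'
from plan import *
from fit import hsvof
C=Rc(YAW,T)
for f in ['side3','side0','top0']:
    n=f[:-1];z=np.load(f+'.npz');P=cloud(n,z['d']);Y=(P-SEAT)@C*1000;H,S,V=hsvof(z['p'])
    reg=(abs(Y[...,0])<115)&(abs(Y[...,1])<95)&(Y[...,2]>-3)&(Y[...,2]<60)
    for nm,k in [('tongue',(H<18)&(S>150)&(Y[...,0]<-40)&(Y[...,2]<50)),('lip',(H>95)&(H<130)&(S>90)&(Y[...,0]<-60))]:
        X=Y[k&reg]
        if len(X)>10: print(f,nm,len(X),np.percentile(X,[1,50,99],axis=0).round(1).tolist())
    for side in (-1,1):
        k=reg&(abs(Y[...,1]*side-82)<12)&(abs(Y[...,0])<60)&(abs(Y[...,2]-20)<3)&(S<90)
        X=Y[k]
        if len(X)>5: print(' cheek',side,len(X),np.percentile(X,[2,50,98],axis=0).round(1).tolist())
    k=(abs(Y[...,0])<40)&(abs(Y[...,1])<60)&(abs(Y[...,2])<8); print(' deck z',np.median(Y[k][:,2]) if k.any() else None)
    k=(abs(Y[...,0]-88)<12)&(abs(Y[...,1])<60)&(Y[...,2]>9)&(Y[...,2]<15);X=Y[k];print(' rim',len(X),np.percentile(X,[2,50,98],axis=0).round(1).tolist() if len(X) else '')
E
```

```text
side3 tongue 291 [[-72.8, -59.8, 30.6], [-61.0, -1.2, 39.4], [-48.6, 58.6, 45.5]]
side3 lip 227 [[-104.5, -68.3, 11.0], [-93.5, 3.0, 16.7], [-85.1, 71.6, 21.6]]
 cheek -1 66 [[-55.8, -82.1, 17.2], [0.6, -77.7, 19.5], [55.5, -73.9, 22.4]]
 cheek 1 7 [[-59.3, 72.9, 19.2], [-52.2, 77.1, 19.9], [-42.2, 79.6, 21.8]]
 deck z -0.6748694196262804
 rim 7 [[83.0, -56.9, 9.2], [86.3, -53.2, 11.9], [89.5, -46.4, 12.7]]
side0 lip 221 [[-104.8, -67.1, 10.7], [-93.9, 5.9, 16.6], [-84.6, 73.6, 22.1]]
 cheek -1 61 [[-53.9, -81.9, 17.1], [-2.3, -77.3, 20.0], [55.5, -73.3, 22.8]]
 cheek 1 53 [[-55.7, 71.9, 17.5], [-13.3, 75.9, 19.0], [56.7, 80.9, 22.8]]
 deck z -0.27173977141067396
 rim 58 [[79.5, -55.7, 9.3], [84.8, -5.8, 11.6], [98.8, 57.6, 14.3]]
top0 lip 221 [[-104.1, -70.7, 12.1], [-94.5, -1.4, 17.1], [-86.6, 69.7, 20.8]]
 cheek -1 72 [[-57.0, -81.8, 17.1], [-2.9, -78.0, 19.8], [57.0, -74.7, 22.3]]
 cheek 1 66 [[-56.3, 72.7, 17.2], [4.0, 75.7, 20.0], [59.0, 78.7, 22.7]]
 deck z 0.05167556006516233
 rim 68 [[80.7, -55.5, 9.1], [84.0, 0.4, 11.9], [99.3, 57.3, 14.8]]
```

```bash
python3 - <<'E'
from plan import *
p0,R0=tool_for(-.0718,.0003,.0311,.203,**K)
p,R=tool_for(-.076,-.0005,.004,.203,**K)
rows(p,R,10,1,cur=(p0,Rot.from_matrix(R0)))
E
```

```text
0.1 2.6 -1 0 0 0 1; 0.1 2.6 -1 0 0 0 1; 0.1 2.6 -1 0 0 0 1; 0.1 2.6 -1 0 0 0 1; 0.1 2.6 -1 0 0 0 1
0.1 2.6 -1 0 0 0 1; 0.1 2.6 -1 0 0 0 1; 0.1 2.6 -1 0 0 0 1; 0.1 2.6 -1 0 0 0 1; 0.1 2.6 -1 0 0 0 1
```

Emit:
{"fn": "carry_out", "kwargs": {
  "rows": "0.1 2.6 -1 0 0 0 1; 0.1 2.6 -1 0 0 0 1; 0.1 2.6 -1 0 0 0 1; 0.1 2.6 -1 0 0 0 1; 0.1 2.6 -1 0 0 0 1"
}}

```text
clock: 8.05
ee_pos: [0.4957, -0.2403, 0.1251]
orientation: [-1.052, 0.751, -1.083]
ft_force: [0.1, 0.2, -2.1]
gripper_width: 0.0091
```

Emit:
{"fn": "carry_out", "kwargs": {
  "rows": "0.1 2.6 -1 0 0 0 1; 0.1 2.6 -1 0 0 0 1; 0.1 2.6 -1 0 0 0 1; 0.1 2.6 -1 0 0 0 1; 0.1 2.6 -1 0 0 0 1"
}}

```text
clock: 8.55
ee_pos: [0.4957, -0.241, 0.1111]
orientation: [-1.052, 0.751, -1.083]
ft_force: [0.0, -0.9, -3.6]
gripper_width: 0.0092
```

```bash
cat > st.py <<'E'
from plan import *
s=robot.read_state();R=Rot.from_rotvec(s['orientation']).as_matrix()
Rt=np.stack([R[:,2],-R[:,0],-R[:,1]],1); o=s['ee_pos']-Rt@np.array([.0003,-.0009,.041]);tip=o-Rt[:,0]*.099
C=Rc(YAW,T);print(s['clock'],s['ft_force'].round(1),'tip in seat mm',((tip-SEAT)@C*1000).round(1),'rel rotvec',Rot.from_matrix(C.T@Rt).as_rotvec().round(3))
E
python3 st.py; python3 snap.py 4 side
python3 -c "
import cv2,numpy as np
b=cv2.imread('pics/side4.png')[200:300,230:360]
cv2.imwrite('pics/m4.png',cv2.resize(b,(780,600),interpolation=cv2.INTER_CUBIC))"
```

```text
8.55 [ 0.  -0.9 -3.6] tip in seat mm [-76.1  -1.2   3.9] rel rotvec [-0.003 -0.204  0.003]
8.55 [ 0.4957 -0.241   0.1111] [ 0.  -0.9 -3.6] 0.009188502295873566
8.6 [ 0.4955 -0.2409  0.1107] [[0.319, 0.327, 0.89], [-0.948, 0.106, 0.301], [0.004, -0.939, 0.344]]
```

View pics/m4.png

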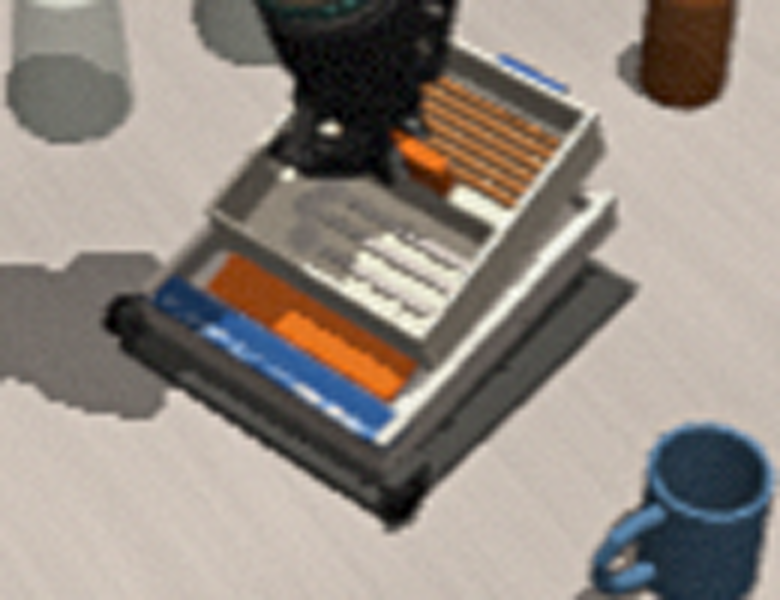

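Tongue is low just inside the lip, centred. Next I slide it under.

```bash
python3 - <<'E'
from plan import *
p0,R0=tool_for(-.0761,-.001,.0039,.204,**K)
p,R=tool_for(-.0975,-.0005,.003,.20,**K)
rows(p,R,10,1,cur=(p0,Rot.from_matrix(R0)))
E
```

```text
-0 -0.3 -2.1 -0 0 -0 1; -0 -0.3 -2.1 -0 0 -0 1; -0 -0.3 -2.1 -0 0 -0 1; -0 -0.3 -2.1 -0 0 -0 1; -0 -0.3 -2.1 -0 0 -0 1
-0 -0.3 -2.1 -0 0 -0 1; -0 -0.3 -2.1 -0 0 -0 1; -0 -0.3 -2.1 -0 0 -0 1; -0 -0.3 -2.1 -0 0 -0 1; -0 -0.3 -2.1 -0 0 -0 1
```

Emit:
{"fn": "carry_out", "kwargs": {
  "rows": "0 -0.3 -2.1 0 0 0 1; 0 -0.3 -2.1 0 0 0 1; 0 -0.3 -2.1 0 0 0 1; 0 -0.3 -2.1 0 0 0 1; 0 -0.3 -2.1 0 0 0 1"
}}

```text
clock: 9.1
ee_pos: [0.4856, -0.2444, 0.1092]
orientation: [-1.052, 0.752, -1.083]
ft_force: [-0.8, -0.0, -2.0]
gripper_width: 0.0094
```

```bash
python3 st.py
```

```text
9.1 [-0.8 -0.  -2. ] tip in seat mm [-86.9  -1.2   3.5] rel rotvec [-0.003 -0.204  0.003]
```

Emit:
{"fn": "carry_out", "kwargs": {
  "rows": "0 -0.3 -2.1 0 0 0 1; 0 -0.3 -2.1 0 0 0 1; 0 -0.3 -2.1 0 0 0 1; 0 -0.3 -2.1 0 0 0 1; 0 -0.3 -2.1 0 0 0 1"
}}

```text
clock: 9.6
ee_pos: [0.4762, -0.2476, 0.1071]
orientation: [-1.052, 0.751, -1.083]
ft_force: [3.6, -0.3, 0.2]
gripper_width: 0.0092
```

```bash
python3 st.py; python3 snap.py 5 side
python3 -c "
import cv2,numpy as np
b=cv2.imread('pics/side5.png')[200:300,230:360]
cv2.imwrite('pics/m5.png',cv2.resize(b,(780,600),interpolation=cv2.INTER_CUBIC))"
```

```text
9.6 [ 3.6 -0.3  0.2] tip in seat mm [-97.1  -1.3   2.9] rel rotvec [-0.004 -0.204  0.003]
9.6 [ 0.4762 -0.2476  0.1071] [ 3.6 -0.3  0.2] 0.009249513450005332
9.65 [ 0.4763 -0.2476  0.1072] [[0.318, 0.329, 0.889], [-0.948, 0.106, 0.3], [0.004, -0.938, 0.345]]
```

View pics/m5.png

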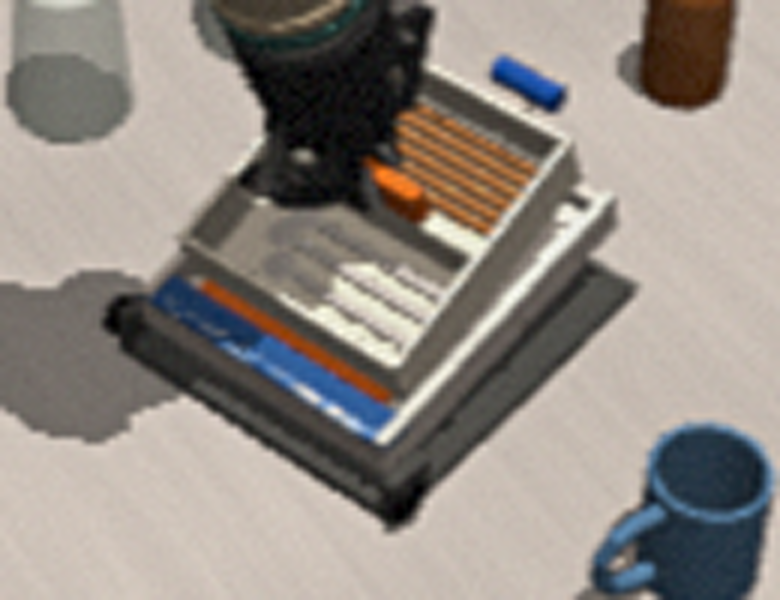

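```bash
python3 - <<'E'
from plan import *
def seq(st):
    for (a,b,n) in st:
        p0,R0=tool_for(*a,**K);p,R=tool_for(*b,**K);rows(p,R,n,1,cur=(p0,Rot.from_matrix(R0)));print()
seq([((-.0975,-.001,.003,.204),(-.0965,-.0008,.0025,.15),5),((-.0965,-.0008,.0025,.15),(-.0965,-.0008,.0018,.09),5),((-.0965,-.0008,.0018,.09),(-.0965,-.0008,.001,.03),5),((-.0965,-.0008,.001,.03),(-.0965,-.0008,-.0005,-.003),5)])
E
```

```text
-0 1.2 0.6 -0.011 0 -0 1; -0 1.2 0.6 -0.011 0 -0 1; -0 1.2 0.6 -0.011 0 -0 1; -0 1.2 0.6 -0.011 0 -0 1; -0 1.2 0.6 -0.011 0 -0 1

-0 1.3 0.4 -0.012 -0 0 1; -0 1.3 0.5 -0.012 -0 0 1; -0 1.3 0.5 -0.012 -0 0 1; -0 1.3 0.5 -0.012 -0 0 1; -0 1.3 0.5 -0.012 -0 0 1

0 1.4 0.4 -0.012 0 0 1; 0 1.4 0.5 -0.012 0 0 1; 0 1.4 0.5 -0.012 0 0 1; 0 1.3 0.5 -0.012 0 0 1; -0 1.3 0.5 -0.012 0 0 1

-0 1 0.3 -0.007 0 0 1; -0 1 0.3 -0.007 0 0 1; -0 1 0.3 -0.007 0 0 1; -0 1 0.3 -0.007 0 0 1; -0 1 0.3 -0.007 0 0 1
```

Emit:
{"fn": "carry_out", "kwargs": {
  "rows": "0 1 0.7 -0.011 0 0 1; 0 1.2 0.7 -0.011 0 0 1; 0 1.2 0.6 -0.011 0 0 1; 0 1.2 0.6 -0.011 0 0 1; 0 1.2 0.6 -0.011 0 0 1"
}}

```text
clock: 10.15
ee_pos: [0.4807, -0.2457, 0.1023]
orientation: [-1.1, 0.786, -1.066]
ft_force: [0.0, -0.5, -2.4]
gripper_width: 0.009
```

```bash
python3 st.py
```

```text
10.15 [ 0.  -0.5 -2.4] tip in seat mm [-96.2  -1.    2.6] rel rotvec [-0.003 -0.148  0.004]
```

Emit:
{"fn": "carry_out", "kwargs": {
  "rows": "0 1.3 0.4 -0.012 0 0 1; 0 1.3 0.5 -0.012 0 0 1; 0 1.3 0.5 -0.012 0 0 1; 0 1.3 0.5 -0.012 0 0 1; 0 1.3 0.5 -0.012 0 0 1"
}}

```text
clock: 10.65
ee_pos: [0.4846, -0.2446, 0.0968]
orientation: [-1.15, 0.822, -1.049]
ft_force: [0.2, -0.6, -2.4]
gripper_width: 0.0088
```

Emit:
{"fn": "carry_out", "kwargs": {
  "rows": "0 1.4 0.4 -0.012 0 0 1; 0 1.4 0.5 -0.012 0 0 1; 0 1.4 0.5 -0.012 0 0 1; 0 1.3 0.5 -0.012 0 0 1; 0 1.3 0.5 -0.012 0 0 1"
}}

```text
clock: 11.15
ee_pos: [0.4881, -0.2435, 0.0906]
orientation: [-1.201, 0.859, -1.03]
ft_force: [1.0, 0.7, -2.1]
gripper_width: 0.0089
```

```bash
python3 st.py; python3 snap.py 6 side
python3 -c "
import cv2,numpy as np
b=cv2.imread('pics/side6.png')[200:300,230:360]
cv2.imwrite('pics/m6.png',cv2.resize(b,(780,600),interpolation=cv2.INTER_CUBIC))"
```

```text
11.15 [ 1.   0.7 -2.1] tip in seat mm [-96.2  -1.1   1.3] rel rotvec [-0.003 -0.028  0.003]
11.15 [ 0.4881 -0.2435  0.0906] [ 1.   0.7 -2.1] 0.008904415103763068
11.2 [ 0.4888 -0.243   0.0905] [[0.32, 0.167, 0.933], [-0.948, 0.052, 0.315], [0.004, -0.985, 0.175]]
```

View pics/m6.png

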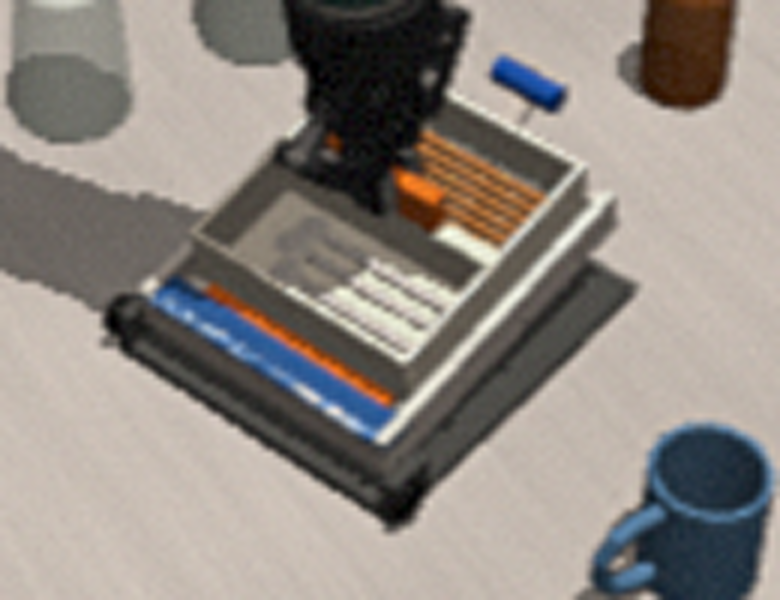

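Between the cheeks, nearly flat. Finishing the lowering.

Emit:
{"fn": "carry_out", "kwargs": {
  "rows": "0 1 0 -0.006 0 0 1; 0 1 0 -0.006 0 0 1; 0 1 0.1 -0.006 0 0 1; 0 1 0.1 -0.006 0 0 1; 0 0.8 0 -0.006 0 0 1"
}}

```text
clock: 11.7
ee_pos: [0.489, -0.2433, 0.086]
orientation: [-1.225, 0.877, -1.021]
ft_force: [0.4, 0.8, -3.0]
gripper_width: 0.0094
```

```bash
python3 st.py
```

```text
11.7 [ 0.4  0.8 -3. ] tip in seat mm [-97.2  -1.2  -0.6] rel rotvec [-0.004  0.002  0.003]
```

Emit:
{"fn": "carry_out", "kwargs": {
  "rows": "0 0.4 0 0 0 0 1; 0 0.4 0 0 0 0 1; 0 0.4 0 0 0 0 1; 0 0.4 0 0 0 0 1; 0 0 0 0 0 0 1"
}}

```text
clock: 12.2
ee_pos: [0.4894, -0.2433, 0.0849]
orientation: [-1.224, 0.876, -1.021]
ft_force: [-1.6, 0.1, 3.6]
gripper_width: 0.009
```

```bash
python3 st.py; python3 snap.py 7 side wrist
python3 -c "
import cv2,numpy as np
b=cv2.imread('pics/side7.png')[200:300,230:360]
cv2.imwrite('pics/m7.png',cv2.resize(b,(780,600),interpolation=cv2.INTER_CUBIC))"
python3 - <<'E'
from plan import *
z=np.load('side7.npz');P=cloud('side',z['d']);Y=(P-SEAT)@Rc(YAW,T)*1000
k=(abs(Y[...,2]-40)<7)&(abs(Y[...,0])<85)&(abs(Y[...,1])<80)&~((abs(Y[...,0])<66)&(abs(Y[...,1])<62))
X=Y[k];A=np.c_[X[:,:2],np.ones(len(X))];c=np.linalg.lstsq(A,X[:,2],rcond=None)[0];print(len(X),c,np.percentile(X,[2,50,98],axis=0).round(1).tolist())
E
```

```text
12.2 [-1.6  0.1  3.6] tip in seat mm [-97.   -1.3  -1.8] rel rotvec [-0.004  0.001  0.003]
12.2 [ 0.4894 -0.2433  0.0849] [-1.6  0.1  3.6] 0.008973205894103236
12.3 [ 0.4894 -0.2433  0.0849] [[0.318, 0.14, 0.937], [-0.948, 0.043, 0.316], [0.004, -0.989, 0.147]]
281 [2.00189982e-03 1.93939635e-03 3.81584006e+01] [[-73.9, -71.9, 33.4], [-26.6, -31.9, 38.4], [76.6, 68.1, 43.1]]
```

View pics/m7.png

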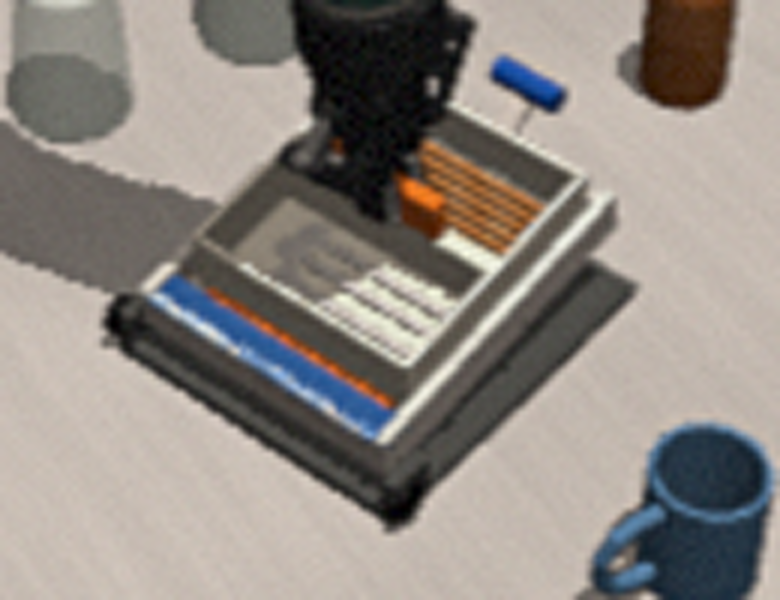

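View pics/wrist7.png

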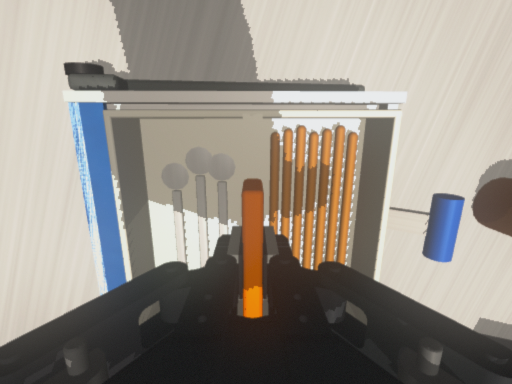

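Tray flat (rim parallel to the deck) and carried by the deck, with the force sign changed. I'll release it and back straight out.

Emit:
{"fn": "carry_out", "kwargs": {
  "rows": "0 0 0 0 0 0 0.6; 0 0 0 0 0 0 0.2; 0 0 0 0 0 0 -0.3; 0 0 0 0 0 0 -0.5; 0 -3 0 0 0 0 -0.5"
}}

```text
clock: 12.8
ee_pos: [0.4887, -0.2431, 0.0872]
orientation: [-1.225, 0.877, -1.02]
ft_force: [-0.2, -0.5, 0.5]
gripper_width: 0.0638
```

Emit:
{"fn": "carry_out", "kwargs": {
  "rows": "0 -5 0 0 0 0 -0.5; 0 -12 0 0 0 0 -0.5; 0 -20 0 0 0 0 -0.5; 0 -25 0 0 0 0 -0.5; 0 -25 0 0 0 0 -0.5"
}}

```text
clock: 13.3
ee_pos: [0.4763, -0.2471, 0.1752]
orientation: [-1.225, 0.876, -1.021]
ft_force: [-0.5, -1.1, 0.2]
gripper_width: 0.064
```

```bash
python3 snap.py 8 side wrist
python3 -c "
import cv2,numpy as np
b=cv2.imread('pics/side8.png')[180:300,230:360];c=cv2.imread('pics/wrist8.png')
cv2.imwrite('pics/m8.png',np.hstack([cv2.resize(b,(400,380)),cv2.resize(c,(400,380))]))"
python3 - <<'E'
from plan import *
from fit import hsvof
for n in ['side','wrist']:
    z=np.load(n+'8.npz');P=cloud(n,z['d'],(z['a'],z['b']));Y=(P-SEAT)@Rc(YAW,T)*1000;H,S,V=hsvof(z['p'])
    k=(abs(Y[...,2]-40)<7)&(abs(Y[...,0])<85)&(abs(Y[...,1])<80)&~((abs(Y[...,0])<66)&(abs(Y[...,1])<62))
    if n=='side':k[:200]=0
    X=Y[k];A=np.c_[X[:,:2],np.ones(len(X))];c=np.linalg.lstsq(A,X[:,2],rcond=None)[0];print(n,len(X),c,np.percentile(X,[2,50,98],axis=0).round(1).tolist())
    print(cv2.minAreaRect(X[:,:2].astype(np.float32)))
    k=(abs(Y[...,0]-118)<25)&(abs(Y[...,1])<35)&(H>95)&(H<130)&(S>90);X=Y[k];print('bar',len(X),np.percentile(X,[2,50,98],axis=0).round(1).tolist())
E
```

```text
13.3 [ 0.4763 -0.2471  0.1752] [-0.5 -1.1  0.2] 0.06396359800147512
13.4 [ 0.4779 -0.2487  0.1773] [[0.318, 0.146, 0.937], [-0.948, 0.039, 0.315], [0.009, -0.989, 0.15]]
side 316 [1.46512288e-03 1.13524101e-03 3.82100187e+01] [[-74.2, -71.9, 33.2], [-7.8, -19.5, 38.1], [76.9, 69.1, 44.3]]
((2.7364654541015625, -1.420562744140625), (143.25018310546875, 155.6585693359375), 89.91357421875)
bar 50 [[112.3, -20.8, 20.5], [116.6, -2.9, 27.7], [124.7, 18.5, 32.7]]
wrist 3105 [-7.68454239e-05  4.64770765e-03  3.76578855e+01] [[-72.0, -69.3, 33.4], [0.6, 26.1, 38.1], [76.6, 69.5, 39.7]]
((2.293975830078125, -0.5766143798828125), (150.72402954101562, 140.2399139404297), 0.305212140083313)
bar 589 [[114.2, -18.6, 24.4], [119.2, 1.0, 27.6], [126.1, 19.7, 29.4]]
```

View pics/m8.png

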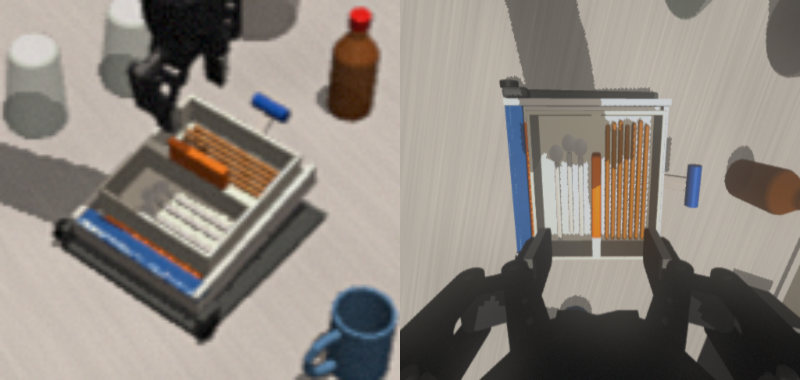

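```bash
cat >> plan.py <<'E'
BAR=np.array([.119,0,.0215]); REL=-.2
HINGE=SEAT+Rc(YAW,T)@np.array([-.110,0,-.010])
def bar_tool(t,up=0,depth=.019,rel=REL):
    C=Rc(YAW,t);b=HINGE+C@(BAR+np.array([.110,0,.010]))
    Q=Rc(YAW,t+rel); R=grasp_R(-Q[:,1],Q[:,2]); return b-Q[:,2]*depth+Q[:,2]*up,R
E
python3 - <<'E'
from plan import *
z=np.load('top0.npz');P=cloud('top',z['d'])
for n,(u,v) in dict(jug=(245,118),sauce=(303,131),cup=(388,197),ga=(251,186),gb=(250,225)).items():
    print(n,P[v-1:v+2,u-1:u+2].reshape(-1,3).mean(0).round(3))
print(HINGE)
p,R=bar_tool(T,.07);print(p,bar_tool(T)[0],bar_tool(.611)[0])
rows(p,R,15,-.5)
E
```

```text
jug [0.732 0.014 0.189]
sauce [ 0.724 -0.169  0.095]
cup [ 0.528 -0.471  0.005]
ga [ 0.547 -0.008  0.099]
gb [ 0.428 -0.007  0.101]
[ 0.39029305 -0.27446387  0.01968869]
[ 0.60325699 -0.20341686  0.1355438 ] [ 0.59980562 -0.20456827  0.06563842] [ 0.55827948 -0.21842183  0.15944611]
-0.2 4.1 8.4 -0.011 0.104 -0.01 -0.5; -1.1 4 8.3 -0.011 0.104 -0.01 -0.5; -2.1 3.9 8.2 -0.011 0.104 -0.01 -0.5; -2.9 3.8 8 -0.011 0.104 -0.01 -0.5; -3.8 3.6 7.7 -0.011 0.104 -0.01 -0.5
-4.6 3.5 7.3 -0.011 0.104 -0.01 -0.5; -5.4 3.4 6.8 -0.011 0.104 -0.01 -0.5; -6.1 3.3 6.2 -0.011 0.104 -0.01 -0.5; -6.8 3.1 5.6 -0.011 0.104 -0.01 -0.5; -7.3 3 4.9 -0.011 0.104 -0.01 -0.5
-7.8 2.9 4.1 -0.011 0.104 -0.01 -0.5; -8.3 2.7 3.3 -0.011 0.104 -0.01 -0.5; -8.6 2.6 2.5 -0.011 0.104 -0.01 -0.5; -8.8 2.5 1.6 -0.011 0.104 -0.01 -0.5; -9 2.4 0.7 -0.011 0.104 -0.01 -0.5
```

Emit:
{"fn": "carry_out", "kwargs": {
  "rows": "0 0 8.5 -0.011 0.104 -0.01 -0.5; -1 0 8.3 -0.011 0.104 -0.01 -0.5; -2 2 8.2 -0.011 0.104 -0.01 -0.5; -3 3 8 -0.011 0.104 -0.01 -0.5; -4 4 7.7 -0.011 0.104 -0.01 -0.5"
}}

```text
clock: 13.9
ee_pos: [0.5174, -0.2318, 0.1697]
orientation: [-1.041, 1.287, -1.398]
ft_force: [-0.3, 0.0, -0.1]
gripper_width: 0.0642
```

Emit:
{"fn": "carry_out", "kwargs": {
  "rows": "-4.6 4 7.3 -0.011 0.104 -0.01 -0.5; -5.4 4 6.8 -0.011 0.104 -0.01 -0.5; -6.1 4 6.2 -0.011 0.104 -0.01 -0.5; -6.8 4 5.6 -0.011 0.104 -0.01 -0.5; -7.3 4 4.9 -0.011 0.104 -0.01 -0.5"
}}

```text
clock: 14.4
ee_pos: [0.5592, -0.2163, 0.1516]
orientation: [-0.771, 1.685, -1.75]
ft_force: [0.2, -1.0, 0.1]
gripper_width: 0.0642
```

Emit:
{"fn": "carry_out", "kwargs": {
  "rows": "-7.8 4 4.1 -0.011 0.104 -0.01 -0.5; -8.3 4 3.3 -0.011 0.104 -0.01 -0.5; -8.6 4 2.5 -0.011 0.104 -0.01 -0.5; -8.8 4 1.6 -0.011 0.104 -0.01 -0.5; -9 4 0.7 -0.011 0.104 -0.01 -0.5"
}}

```text
clock: 14.9
ee_pos: [0.6008, -0.201, 0.1305]
orientation: [-0.398, 2.065, -2.07]
ft_force: [-0.2, 0.1, 0.5]
gripper_width: 0.0642
```

```bash
python3 snap.py 9 side wrist
python3 -c "
import cv2,numpy as np
b=cv2.imread('pics/side9.png')[160:300,230:380];c=cv2.imread('pics/wrist9.png')
cv2.imwrite('pics/m9.png',np.hstack([cv2.resize(b,(400,380)),cv2.resize(c,(400,380))]))"
python3 - <<'E'
from plan import *
from fit import hsvof
for n in ['side','wrist']:
    z=np.load(n+'9.npz');P=cloud(n,z['d'],(z['a'],z['b']));H,S,V=hsvof(z['p']);Y=(P-SEAT)@Rc(YAW,T)*1000
    k=(abs(Y[...,0]-118)<25)&(abs(Y[...,1])<35)&(H>95)&(H<130)&(S>90);X=Y[k];print('bar',n,len(X),np.percentile(X,[2,50,98],axis=0).round(1).tolist() if len(X) else '')
    X=P[k]
    if n=='wrist' and len(X):
        Rm=Rot.from_rotvec(z['b']).as_matrix();print('bar in tool',np.percentile((X-z['a'])@Rm*1000,[2,50,98],axis=0).round(1).tolist())
p,R=bar_tool(T,0); rows(p,R,10,-.5)
E
```

```text
14.9 [ 0.6008 -0.201   0.1305] [-0.2  0.1  0.5] 0.06418181128925596
15.0 [ 0.6015 -0.2004  0.1296] [[-0.944, -0.054, 0.326], [-0.326, -0.012, -0.945], [0.055, -0.998, -0.006]]
bar side 68 [[112.4, -30.4, 21.6], [119.2, -0.4, 29.8], [139.6, 34.1, 224.5]]
bar wrist 1126 [[115.8, -19.2, 21.4], [124.5, 0.2, 27.1], [129.1, 19.0, 29.0]]
bar in tool [[-9.1, 36.7, -15.1], [-3.7, 38.6, 3.6], [4.7, 42.9, 23.0]]
-0.1 6.4 0.4 0.001 0.001 0 -0.5; -0.1 6.4 0.4 0.001 0.001 0 -0.5; -0.1 6.4 0.4 0.001 0.001 0 -0.5; -0.1 6.4 0.4 0.001 0.001 0 -0.5; -0.1 6.4 0.4 0.001 0.001 0 -0.5
-0.1 6.4 0.4 0.001 0.001 0 -0.5; -0 6.4 0.4 0.001 0.001 0 -0.5; -0 6.4 0.4 0.001 0.001 0 -0.5; -0 6.4 0.3 0.001 0.001 0 -0.5; -0 6.4 0.3 0.001 0.001 0 -0.5
```

View pics/m9.png

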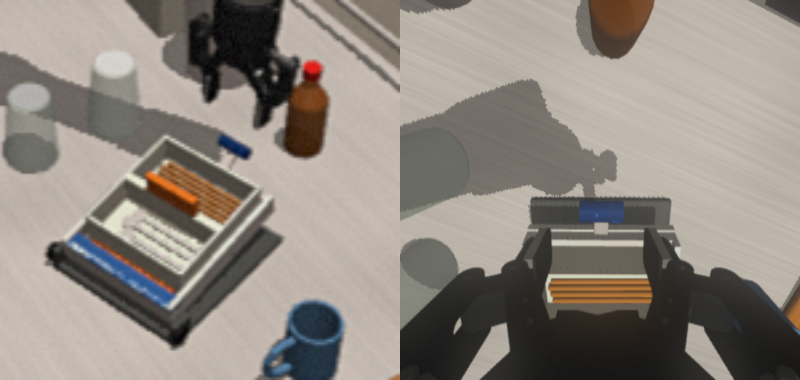

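The side view shows the open hand above the bar. The wrist view shows the bar at about (600,212) in the composite, between the fingers. It is offset about -2 mm in tool x and +4 mm in tool z.

Emit:
{"fn": "carry_out", "kwargs": {
  "rows": "-0.5 6 1 0 0 0 -0.5; -0.5 12 1 0 0 0 -0.5; -0.5 12 1 0 0 0 -0.5; 0 12 0.5 0 0 0 -0.5; 0 9 0 0 0 0 -0.5"
}}

```text
clock: 15.5
ee_pos: [0.5997, -0.2051, 0.0785]
orientation: [-0.401, 2.063, -2.068]
ft_force: [0.1, 0.1, -0.7]
gripper_width: 0.0641
```

Emit:
{"fn": "carry_out", "kwargs": {
  "rows": "0 7 0 0 0 0 -0.5; 0 5 0 0 0 0 -0.5; 0 2 0 0 0 0 -0.5; 0 0 0 0 0 0 -0.3; 0 0 0 0 0 0 -0.3"
}}

```text
clock: 16.0
ee_pos: [0.6, -0.2055, 0.0664]
orientation: [-0.4, 2.06, -2.069]
ft_force: [0.7, 0.2, 0.1]
gripper_width: 0.0554
```

```bash
python3 snap.py 10 side wrist
python3 -c "
import cv2,numpy as np
b=cv2.imread('pics/side10.png')[160:300,230:380];c=cv2.imread('pics/wrist10.png')
cv2.imwrite('pics/m10.png',np.hstack([cv2.resize(b,(400,380)),cv2.resize(c,(400,380))]))"
python3 - <<'E'
from plan import *
from fit import hsvof
z=np.load('wrist10.npz');P=cloud('wrist',z['d'],(np.zeros(3),np.zeros(3)));H,S,V=hsvof(z['p'])
k=(H>95)&(H<130)&(S>90)&(abs(P[...,2])<.04)&(abs(P[...,0])<.04);print(np.percentile(P[k]*1000,[2,50,98],axis=0).round(1).tolist())
print(robot.read_state()['ee_pos'],bar_tool(T)[0])
E
```

```text
16.0 [ 0.6    -0.2055  0.0664] [0.7 0.2 0.1] 0.055415980676294704
16.1 [ 0.6    -0.2054  0.0665] [[-0.945, -0.052, 0.324], [-0.324, -0.013, -0.946], [0.053, -0.999, -0.005]]
[[-10.4, -26.2, -20.0], [-5.6, -24.2, -1.3], [2.7, -18.3, 18.2]]
[ 0.6000424  -0.2054468   0.06646734] [ 0.59980562 -0.20456827  0.06563842]
```

View pics/m10.png

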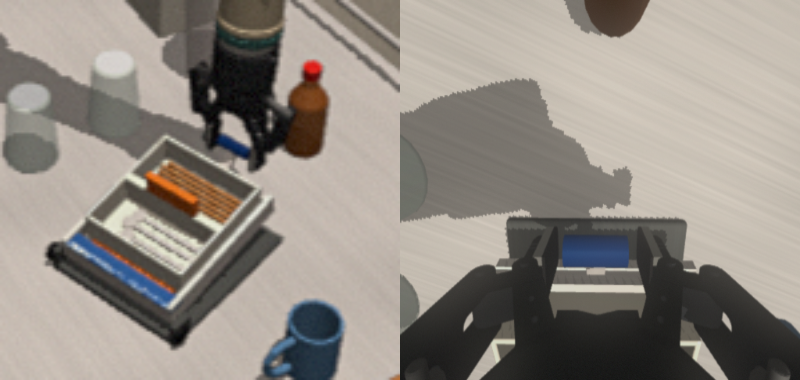

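Emit:
{"fn": "carry_out", "kwargs": {
  "rows": "-1 0 -0.5 0 0 0 0.2; -1 0 0 0 0 0 0.5; 0 0 0 0 0 0 0.5; 0 0 0 0 0 0 0.5; 0 0 0 0 0 0 0.5",
  "force": 70
}}

```text
clock: 16.6
ee_pos: [0.6009, -0.204, 0.0658]
orientation: [-0.401, 2.062, -2.068]
ft_force: [-3.8, 2.4, 2.6]
gripper_width: 0.0387
```

```bash
python3 - <<'E'
from plan import *
s=robot.read_state();print(s['gripper_width'],s['ft_force'],s['ee_pos'])
R0=Rot.from_rotvec(s['orientation']);cur=(s['ee_pos'],R0)
C0=Rc(YAW,T)
# rigid rotation about hinge by dt
ax=-C0[:,1]; 
def rot(dt):
    q=Rot.from_rotvec(ax*dt);return HINGE+q.apply(s['ee_pos']-HINGE),(q*R0)
prev=cur
n=25
for i in range(1,n+1):
    a=rot(.463*i/n); d=prev[1].inv().apply(a[0]-prev[0])*1000; w=(prev[1].inv()*a[1]).as_rotvec()
    if i in(1,2,13,25):print(d.round(2),w.round(4),a[0].round(4))
    prev=a
E
```

```text
0.03874450808150799 [-3.8454098   2.42193801  2.6411704 ] [ 0.60086408 -0.20401288  0.06584501]
[ 1.12 -4.05 -0.03] [ 0.0001 -0.0001  0.0185] [ 0.6    -0.2043  0.0699]
[ 1.12 -4.05 -0.03] [ 0.0001 -0.0001  0.0185] [ 0.5991 -0.2046  0.074 ]
[ 1.12 -4.05 -0.03] [ 0.0001 -0.0001  0.0185] [ 0.5843 -0.2095  0.1175]
[ 1.12 -4.05 -0.03] [ 0.0001 -0.0001  0.0185] [ 0.5591 -0.2179  0.1602]
```

Emit:
{"fn": "carry_out", "kwargs": {
  "rows": "0.6 -2 0 0 0 0.009 0.5; 1.1 -4 0 0 0 0.0185 0.5; 1.1 -4 0 0 0 0.0185 0.5; 1.1 -4 0 0 0 0.0185 0.5; 1.1 -4 0 0 0 0.0185 0.5"
}}

```text
clock: 17.1
ee_pos: [0.5965, -0.2054, 0.0841]
orientation: [-0.308, 2.043, -2.019]
ft_force: [-1.9, 0.9, -8.1]
gripper_width: 0.0384
```

```bash
cat > tilt.py <<'E'
from plan import *
from fit import hsvof
import sys
s=robot.read_state();print(s['clock'],s['ee_pos'].round(4),s['ft_force'].round(1),s['gripper_width'].round(4))
k=sys.argv[1]
for n in ['side','top']:
    p,d=cams.grab_frame(n);np.savez(f'{n}{k}.npz',p=p,d=d);cv2.imwrite(f'pics/{n}{k}.png',p[:,:,::-1])
    P=cloud(n,d);H,S,V=hsvof(p)
    best=None
    for t in np.arange(.1,.9,.005):
        C=Rc(YAW,t);o=HINGE+C@np.array([.110,0,.010]);Y=(P-o)@C*1000
        m=(abs(Y[...,2]-19.5)<2)&(abs(Y[...,1])<83)&(abs(Y[...,1])>73.5)&(abs(Y[...,0])<78)
        if best is None or m.sum()>best[0]: best=(m.sum(),t)
    t=best[1];C=Rc(YAW,t);o=HINGE+C@np.array([.110,0,.010]);Y=(P-o)@C*1000
    m=(abs(Y[...,2]-20)<6)&(abs(Y[...,1])<83)&(abs(Y[...,1])>73.5)&(abs(Y[...,0])<78)
    X=Y[m];sl=np.linalg.lstsq(np.c_[X,np.ones(len(X))][:,[0,1,3]],X[:,2],rcond=None)[0] if len(X)>20 else None
    m=(abs(Y[...,2]-40)<6)&(abs(Y[...,0])<85)&(abs(Y[...,1])<73)&~((abs(Y[...,0])<66)&(abs(Y[...,1])<62));Z=Y[m]
    s2=np.linalg.lstsq(np.c_[Z,np.ones(len(Z))][:,[0,1,3]],Z[:,2],rcond=None)[0] if len(Z)>20 else None
    print(n,'tilt',best,'cheek slope',sl,'rim',s2, cv2.minAreaRect(Z[:,:2].astype(np.float32))if len(Z)>20 else '')
E
python3 tilt.py 11
```

```text
Traceback (most recent call last):
  File "tilt.py", line 4, in <module>
    s=robot.read_state();print(s['clock'],s['ee_pos'].round(4),s['ft_force'].round(1),s['gripper_width'].round(4))
                                                                                      ^^^^^^^^^^^^^^^^^^^^^^^^
AttributeError: 'float' object has no attribute 'round'
```

Force is about -8 N, which matches the expected load. Continuing.

Emit:
{"fn": "carry_out", "kwargs": {
  "rows": "1.1 -4 0 0 0 0.0185 0.5; 1.1 -4 0 0 0 0.0185 0.5; 1.1 -4 0 0 0 0.0185 0.5; 1.1 -4 0 0 0 0.0185 0.5; 1.1 -4 0 0 0 0.0185 0.5"
}}

```text
clock: 17.6
ee_pos: [0.59, -0.2076, 0.1037]
orientation: [-0.211, 2.018, -1.964]
ft_force: [-3.8, 2.9, -8.8]
gripper_width: 0.0386
```

```bash
sed -i "s/s\['gripper_width'\].round(4)/round(s['gripper_width'],4)/" tilt.py; python3 tilt.py 11
```

```text
17.6 [ 0.59   -0.2076  0.1037] [-3.8  2.9 -8.8] 0.0386
side tilt (np.int64(66), np.float64(0.31500000000000017)) cheek slope [6.31589665e-03 6.79258369e-03 1.95594869e+01] rim [ 1.77552250e-03 -3.89667819e-03  3.86652022e+01] ((1.3752670288085938, -1.3719329833984375), (142.20352172851562, 153.1148681640625), 89.71785736083984)
top tilt (np.int64(30), np.float64(0.3200000000000002)) cheek slope [ 1.95719185e-02 -6.74678048e-03  2.01759511e+01] rim [ 9.68565027e-03 -4.57828755e-03  3.95087495e+01] ((-30.111087799072266, -1.4976806640625), (90.92182159423828, 140.12806701660156), 1.337874174118042)
```

Emit:
{"fn": "carry_out", "kwargs": {
  "rows": "1.1 -4 0 0 0 0.0185 0.5; 1.1 -4 0 0 0 0.0185 0.5; 1.1 -4 0 0 0 0.0185 0.5; 1.1 -4 0 0 0 0.0185 0.5; 1.1 -4 0 0 0 0.0185 0.5"
}}

```text
clock: 18.2
ee_pos: [0.5818, -0.2104, 0.1226]
orientation: [-0.115, 1.991, -1.908]
ft_force: [-3.2, 4.5, -9.7]
gripper_width: 0.0387
```

Emit:
{"fn": "carry_out", "kwargs": {
  "rows": "1.1 -4 0 0 0 0.0185 0.5; 1.1 -4 0 0 0 0.0185 0.5; 1.1 -4 0 0 0 0.0185 0.5; 1.1 -4 0 0 0 0.0185 0.5; 1.1 -4 0 0 0 0.0185 0.5"
}}

```text
clock: 18.7
ee_pos: [0.572, -0.2137, 0.1406]
orientation: [-0.023, 1.961, -1.85]
ft_force: [-3.4, 4.7, -9.9]
gripper_width: 0.0388
```

Emit:
{"fn": "carry_out", "kwargs": {
  "rows": "1.1 -4 0 0 0 0.0185 0.5; 1.1 -4 0 0 0 0.0185 0.5; 1.1 -4 0 0 0 0.0185 0.5; 1.1 -4 0 0 0 0.0185 0.5; 1.1 -4 0 0 0 0.0185 0.5"
}}

```text
clock: 19.2
ee_pos: [0.5606, -0.2175, 0.1576]
orientation: [0.066, 1.928, -1.791]
ft_force: [-2.1, 4.7, -10.4]
gripper_width: 0.0386
```

Emit:
{"fn": "carry_out", "kwargs": {
  "rows": "1 -3 0 0 0 0.014 0.5; 0 0 0 0 0 0 0.5; 0 0 0 0 0 0 0.5; 0 0 0 0 0 0 0.5; 0 0 0 0 0 0 0.5"
}}

```text
clock: 19.7
ee_pos: [0.5583, -0.2183, 0.1605]
orientation: [0.079, 1.924, -1.782]
ft_force: [-6.7, 7.1, -1.5]
gripper_width: 0.0383
```

```bash
python3 tilt.py 12;python3 -c "
import cv2,numpy as np
b=cv2.imread('pics/side12.png')[160:300,230:380];c=cv2.imread('pics/top12.png')[110:280,230:430]
cv2.imwrite('pics/m12.png',np.hstack([cv2.resize(b,(400,380)),cv2.resize(c,(400,380))]))"
python3 -c "
from workcell import robot
from h import Rot
s=robot.read_state();print(Rot.from_rotvec(s['orientation']).as_matrix().round(3).tolist())"
```

```text
19.7 [ 0.5583 -0.2183  0.1605] [-6.7  7.1 -1.5] 0.0383
side tilt (np.int64(73), np.float64(0.5950000000000004)) cheek slope [6.83086416e-03 2.35869359e-02 2.11653270e+01] rim [ 1.00990068e-02 -1.03032164e-03  3.93286757e+01] ((0.14351654052734375, -0.875823974609375), (150.1877899169922, 144.01878356933594), 0.10925235599279404)
top tilt (np.int64(61), np.float64(0.6150000000000004)) cheek slope [ 9.35392719e-03 -1.17160882e-01  2.83108509e+01] rim [1.01547136e-03 3.78441113e-04 3.82810847e+01] ((-0.0155029296875, -1.0050125122070312), (152.72686767578125, 138.7185821533203), 0.16085422039031982)
[[-0.867, 0.378, 0.325], [-0.295, 0.136, -0.946], [-0.402, -0.916, -0.006]]
```

View pics/m12.png

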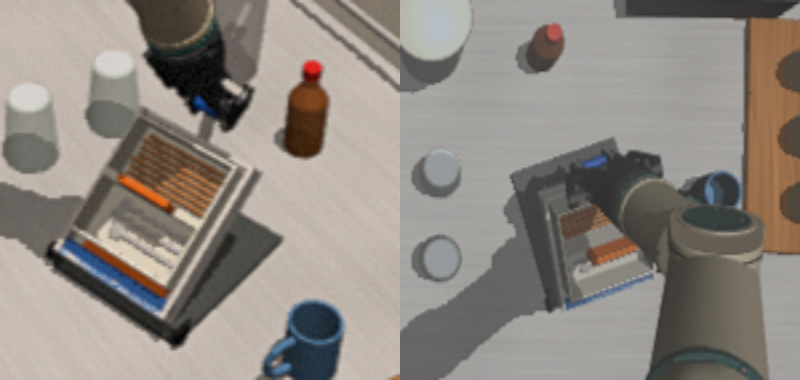

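Emit:
{"fn": "carry_out", "kwargs": {
  "rows": "0 0 0 0 0 0 0.3; 0 0 0 0 0 0 0; 0 0 0 0 0 0 -0.4; 0 0 0 0 0 0 -0.5; 0 -2 0 0 0 0 -0.5"
}}

```text
clock: 20.3
ee_pos: [0.5601, -0.2211, 0.163]
orientation: [0.084, 1.919, -1.786]
ft_force: [-0.1, 0.4, 1.2]
gripper_width: 0.0638
```

Emit:
{"fn": "carry_out", "kwargs": {
  "rows": "0 -6 0 0 0 0 -0.5; 0 -12 0 0 0 0 -0.5; 0 -20 0 0 0 0 -0.5; 0 -25 0 0 0 0 -0.5; 0 -20 0 0 0 0 -0.5"
}}

```text
clock: 20.8
ee_pos: [0.527, -0.2314, 0.2397]
orientation: [0.082, 1.921, -1.785]
ft_force: [0.3, -0.8, -0.5]
gripper_width: 0.0641
```

```bash
python3 snap.py 14 wrist; python3 tilt.py 13;python3 -c "
import cv2,numpy as np
b=cv2.imread('pics/side13.png')[160:300,230:380];c=cv2.imread('pics/wrist14.png')
cv2.imwrite('pics/m13.png',np.hstack([cv2.resize(b,(400,380)),cv2.resize(c,(400,380))]))"
python3 - <<'E'
from plan import *
# robust deck tilt via bar
from fit import hsvof
z=np.load('wrist14.npz');P=cloud('wrist',z['d'],(z['a'],z['b']));H,S,V=hsvof(z['p'])
k=(H>95)&(H<130)&(S>90)&(P[...,2]>.12)&(P[...,2]<.24);X=P[k];print(len(X),np.percentile(X,[2,50,98],axis=0).round(4).tolist())
b=Rc(YAW,.611);print('exp bar',HINGE+b@(BAR+[.11,0,.01]))
E
```

```text
20.8 [ 0.527  -0.2314  0.2397] [ 0.3 -0.8 -0.5] 0.06414302250327672
20.85 [ 0.5271 -0.2332  0.2425] [[-0.866, 0.383, 0.321], [-0.293, 0.13, -0.947], [-0.404, -0.915, -0.001]]
20.85 [ 0.5271 -0.2332  0.2425] [-0.6  0.1  1.7] 0.064
side tilt (np.int64(72), np.float64(0.6100000000000004)) cheek slope [ 2.97404159e-03 -8.53721369e-03  1.78494225e+01] rim [3.06994901e-03 5.25265357e-04 3.84359191e+01] ((0.7024459838867188, -0.8306350708007812), (143.08641052246094, 150.2040252685547), 89.93696594238281)
top tilt (np.int64(65), np.float64(0.6150000000000004)) cheek slope [-3.24723179e-03 -2.77522446e-01  4.01966170e+01] rim [9.23369361e-04 3.39513705e-03 3.81632661e+01] ((-0.35870361328125, -1.1070022583007812), (154.2007293701172, 139.52867126464844), 0.40551429986953735)
947 [[0.5413, -0.2395, 0.1795], [0.5517, -0.2206, 0.1836], [0.5619, -0.2021, 0.1854]]
exp bar [ 0.55107863 -0.22082411  0.17686382]
```

View pics/m13.png

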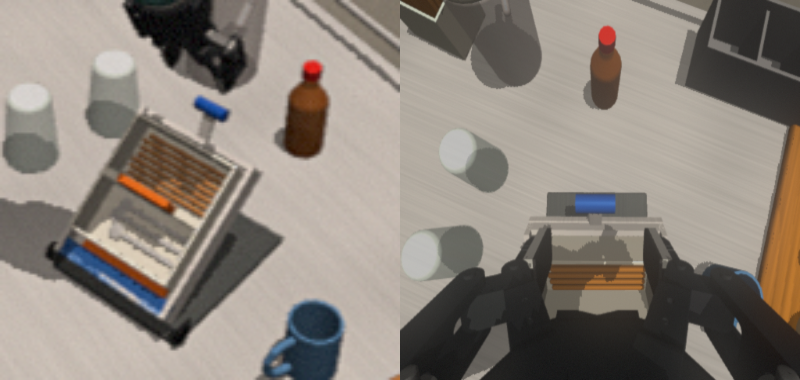

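Emit:
{"fn": "carry_out", "kwargs": {
  "rows": "0 -10 0 0 0 0 -0.5; 0 -10 0 0 0 0 -0.5; 0 0 0 0 0 0 -0.5; 0 0 0 0 0 0 -0.5; 0 0 0 0 0 0 -0.5"
}}

```text
clock: 21.45
ee_pos: [0.52, -0.2329, 0.2556]
orientation: [0.079, 1.924, -1.783]
ft_force: [0.2, 0.1, -0.8]
gripper_width: 0.0642
```

```bash
python3 tilt.py 15; python3 -c "
from workcell import robot
print(robot.finish_job())"
```

```text
21.45 [ 0.52   -0.2329  0.2556] [ 0.2  0.1 -0.8] 0.0642
side tilt (np.int64(68), np.float64(0.5950000000000004)) cheek slope [6.43763102e-03 1.07693452e-02 2.02165713e+01] rim [ 1.58870356e-02 -3.06410192e-03  3.94212811e+01] ((-0.0315093994140625, -0.8059005737304688), (149.81512451171875, 143.38931274414062), 0.2540268898010254)
top tilt (np.int64(56), np.float64(0.6200000000000004)) cheek slope [-1.09218273e-02 -8.61840235e-03  1.94772824e+01] rim [-3.50942968e-03  6.44543121e-03  3.73874272e+01] ((0.09588623046875, -1.1180496215820312), (153.81314086914062, 138.7593536376953), 0.5040425062179565)
the job is handed in; nothing more can be done
None
```

The tray is home in the cradle with its tongue under the blue lip, and the cradle stands at about 35 degrees on its own. I handed the job in at about 21.5 s; no verdict was reported.

- **Tray:** I gripped the orange plate, hooked the tongue under the lip with the far end raised 0.2 rad from the deck, and let it down slowly. The tray never tipped past about 0.35 rad. After release at low tilt it measured x about +2 mm and y about -1 mm, flat to within about 0.005 rad.
- **Cradle:** I gripped the bar by its ends, raised it along the hinge arc with 8–10 N of vertical force, let go, and backed the hand clear.
- **Last checks:** Tilt read 0.595 rad from the side camera and 0.620 rad from the top. The earlier pair read 0.610 and 0.615, so the spread is measurement noise within the 0.551–0.671 band. The tray measured x about 0 mm and y about -1 mm. Its rim was parallel to the deck within 0.016 rad, and the force readings showed no contact.
- **Disagreement:** The tray rim read about 1–2.5 mm low in height. The rim of the tray on the counter read about 1.3 mm low too, so I put most of this down to camera bias.
- **Bystanders:** The glasses, sauce bottle and cup look unmoved in the last pictures I viewed. I did not measure any of the bystanders at the end.

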